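# Put the tortilla warmer away in the roll-top bread bin

### The arm

A 6-joint arm with a two-finger parallel gripper is mounted at the origin on the work surface. World frame = base frame: x ahead of the robot, y to its left, z up, the work surface at z = 0. Lengths are in m, angles in rad, forces in N, time in s.
With the tool pointing down it reaches from about 0.35 to 0.85 m from the base axis. Payload 8.1 kg.
Tool frame: the origin (TCP) lies midway between the tips of the shut fingers; the grasp point (between the pads) lies robot.grasp_offset behind it (robot.grasp_offset is the distance from the TCP to the grasp point, in m); z points along the fingers, y is the direction in which the jaws open and shut (so a half turn about z gives the same grasp; the last joint's range is limited). The gripper opens to 93 mm and grips with 3 to 60 N. Pads are 15 mm wide; open, the fingers measure 128 mm over their backs; the gripper's body (75 mm by 188 mm) begins 65 mm behind the grasp point.
Start: joints at [-1.221, 0.13, 1.488, -0, 1.523, -0.085], TCP at [0.253, -0.544, 0.219] pointing down, gripper open.
Joint ranges: [-2.96, 2.96], [-0.89, 2.26], [0.02, 2.5], [-1.34, 4.48], [0, 2.73], [-2.66, 2.66]. Speed limits (rad/s): [2.39, 2.39, 2.79, 3.14, 3.14, 3.14].

### API

Orientations are given as a rotation vector (axis times angle).
In Python, from plant import robot gives the robot as it stands.
- The arm moves only by the shell command python3 -m handwheel 'ROWS' [OPENING] [FORCE]. ROWS is text: rows parted by semicolons, each of 6 numbers parted by spaces: the shift along the world's x, y, z each as a share of 0.3 m, from -1 to 1, then the turn, a rotation vector about the world's x, y, z each as a share of 45 degrees, from -1 to 1. A call has 1 to 5 rows; each row is the pose to reach, as a shift and turn from the pose commanded when the call began; what a row does not reach only later rows make up. A row lasts 1/10 s, in which the tool goes at most 50 mm and 8.59 degrees, less where a joint would pass 70% of its speed; a pose out of reach is approached as far as the arm can. A call with a number of a shift or a turn outside -1 to 1 is refused whole. A call with a gripper value outside its range is refused whole. OPENING is the closure, from -1 (fully open) to 1 (shut), set as the call begins (- or left out, the last holds). The fingers move at their own pace and stop on an object; FORCE is the grip in N (left out, the last holds). Time passes only in rows, so rows that repeat a pose let the fingers close. It gives the time, the measured TCP pose, the force and the opening at its end, in the units of the state.
- robot.read_state(): the state, without advancing time (a new reading comes with each control period).
- robot.read_camera(name): name is "side" or "top"; returns (picture, depth): 400x640x3 uint8, red, green, blue; 400x640 float32, m along the optical axis (not along the pixel's ray), 0 where there is no reading.
- robot.camera_model(name): a dict with "camera_matrix" (3x3 intrinsics, pixels), "pose" (4x4, takes a point from camera to world coordinates). Camera axes: x right, y down, z forward; pixel columns grow to the right and rows downward; lengths in m; the calibration is good to about 2 mm. A picture is of the moment at which its call begins. camera_model takes no time and is no camera call.
- robot.close_job(): hands the job in, once; it reports no verdict.
Trained networks look in the newest picture that a camera, given by its name, has taken for a name from the list of things; names that differ only in an ending like _2 or _b are one class to them, and where a whole thing is asked for, a point or a joint stands for the part that bears it (a point fixed in the world has none). Each returns a list of dicts, best first, with "conf" (0 to 1); they miss things now and then, are a little off and sometimes report something else, mostly with a low value. They report only what shows in the picture. A call takes as long as a camera call.
- robot.look_for(camera, query): "rect" ([centre column, centre row, width, height] in pixels, round what is visible of it).
- robot.silhouettes(camera, query): "pixels" (400x640 bool, what is visible of it) and "rect" ([centre column, centre row, width, height] in pixels, round what is visible of it).
- robot.tip_of(camera, query): "at" ([row, column] in pixels: a listed point, or the origin of a listed thing).
The state is a dict: "t": time; "q": joint angles; "dq": joint speeds; "joint_torque": joint torques, N m; "tool_pos": TCP position; "orientation": TCP orientation; "force": force on the tool from outside, world axes, zero at the start; "wrist_torque": the same for the moment, N m; "opening": finger opening in m.
Only numpy, scipy, OpenCV 4.12 (cv2) and the standard library are available. Lean on these libraries where they do the work, as an engineer would, in place of code of your own. Each camera call takes 0.05 s, during which the arm holds its last target.

### The job

Put the top tortilla warmer of the stack away in the roll-top bread bin: roll the slatted cover all the way up, set the warmer down gently and upright on the bin's floor beside the jar that is in there, then roll the cover down, without letting it slam, until it is fully shut. Keep the warmer upright on the way, leave the other two warmers stacked and everything else standing where it is.

Things in the scene. Friction and masses are not known exactly. Their poses are not given: they have to be found in the camera images.
- bin: Roll-top bread bin of painted wood, fixed on the counter, 350 wide (its y), 336 deep (its x), 243 high, side panels 12 thick. Origin: centre of its underside; x points from the open front to the back, y to the left seen from the front, z up. A fixed curved roof, outer radius 168 about the track's axis, covers the back half, from 9 degrees behind the track's top.
- bin_axis (a point): Centre of the circular track: midpoint of the axis (along the bin's y) about which the slatted cover rolls, 75 above the bin's origin. Outer face of the slats: 157 from it. With the cover fully up its lower edge is at bin x = 8, 228 up, and the handle above it: a warmer must go in over the sill from the front, under that edge, not straight down.
- bin_floor (a point): Centre of the bin's inner floor, 16 above the bin's origin. The inside is 326 wide and runs in x from -150 (front sill; its top is 48 above the underside) to +122 (inner back board, 126 high).
- cover (a joint): How far the tambour cover is rolled up, in rad about the tambour's axis: 0 fully shut (lower edge on the front sill), 1.80 fully open (rolled up and back under the roof); it starts shut or slightly ajar. The cover stays where it is left by friction; moving it takes 1 to 6 N at the handle.
- cover_handle (a point): Centre of the cover's handle near its lower edge: a round wooden bar 14 thick, 150 long along the bin's y, on two 10 mm posts 60 either side of its middle; 205 from bin_axis, 41 clear between bar and slats. At joint value q it lies from bin_axis at bin x = -205 cos(q - 0.122), z = 205 sin(q - 0.122).
- warmer_top_mid (a point): Top warmer of the stack: round plastic tortilla warmer, lid snapped on, 164 across, 70 high, 0.2 to 0.45 kg; its centre, half-way up. The lid has a round recess 134 across, 26 deep, and across its middle, along the warmer's own x axis, a straight grip bar 104 long, 16 thick, 24 high, its top 2 below the rim: grip the bar from above.
- warmer_second_mid (a point): The second warmer of the stack, the same in make and size; its centre, half-way up. Stays.
- warmer_low_mid (a point): The lowest warmer of the stack, the same in make and size; its centre, half-way up. Stays.
- jar_mid (a point): Glass jar with a metal cap, 72 across and 110 high, standing on the bin's floor near the bin's right end (its -y side); its centre, half-way up. Stays.
- tumbler: Clay tumbler, 76 across, 85 high; centre of its underside. Stays.
- salt_pot: Salt pot with a wooden lid, 80 across, 92 high; centre of its underside. Stays.
- mortar: Three-legged stone mortar with its pestle laid in it, 172 across, about 140 high; centre of its underside. Stays.
- comal: Green enamel comal (flat round pan), 270 across, on the gas burner at the right; centre of its underside, 116 above the counter. Stays.

How it is judged:
By the outcome, as a careful person would: the job done as asked, in the order asked, and still so for the second after the job is handed in, with the robot touching nothing.
It also fails if it takes over 72 s, if anything falls off the work surface, if the arm or the gripper's body presses on something with over 40 N, if the wrist force passes 120 N, or if a joint passes its speed limit or range.

## Working session

There is one attempt and no reset: what is moved stays moved. The work goes in short steps, Python scripts to look and compute and a shell command to move; the robot and the scene stay as the last step left them, time stands still between calls to the robot, and variables do not carry over. Pictures are saved under pics/ and viewed, and the job is handed in when it is done.

```bash
ls; mkdir -p pics; python3 - <<'E'
from plant import robot
import cv2,numpy as np
s=robot.read_state()
for k,v in s.items(): print(k,np.round(v,4))
print(robot.grasp_offset)
for c in ("side","top"):
    im,d=robot.read_camera(c); m=robot.camera_model(c)
    print(c,np.round(m["camera_matrix"],1).tolist(),np.round(m["pose"],3).tolist())
    cv2.imwrite(f"pics/{c}0.png",im[:,:,::-1])
E
```

```text
pics
t 0.0
q [-1.2214  0.1311  1.4893 -0.      1.523  -0.0854]
dq [0.0006 0.0014 0.0012 0.0012 0.0001 0.0004]
joint_torque [-1.50000e-03 -5.59856e+01 -4.91755e+01  7.63000e-02  3.52000e-02
 -2.00000e-04]
tool_pos [ 0.2525 -0.5436  0.2176]
orientation [-3.0659e+00 -6.7720e-01  4.0000e-04]
force [-0.0171  0.5097 -0.3298]
wrist_torque [0.0391 0.0246 0.0205]
opening 0.0929
0.0188
side [[441.5, 0.0, 315.6], [0.0, 441.5, 188.5], [0.0, 0.0, 1.0]] [[-0.791, 0.574, -0.211, 0.815], [0.611, 0.741, -0.277, 0.263], [-0.003, -0.348, -0.937, 1.288], [0.0, 0.0, 0.0, 1.0]]
top [[496.2, 0.0, 320.6], [0.0, 496.2, 195.6], [0.0, 0.0, 1.0]] [[0.007, -0.987, 0.159, 0.333], [-1.0, -0.006, 0.002, -0.088], [-0.001, -0.159, -0.987, 1.587], [0.0, 0.0, 0.0, 1.0]]
```

View pics/side0.png

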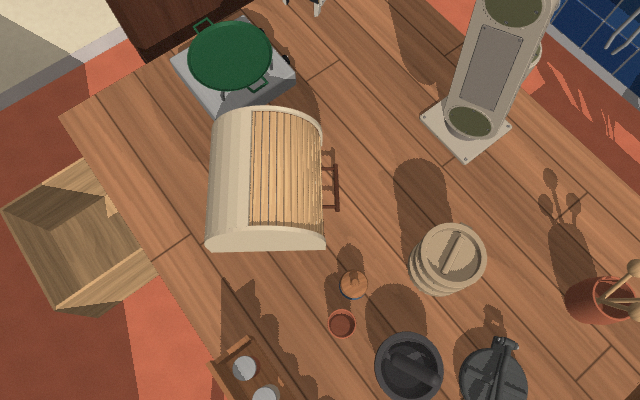

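View pics/top0.png

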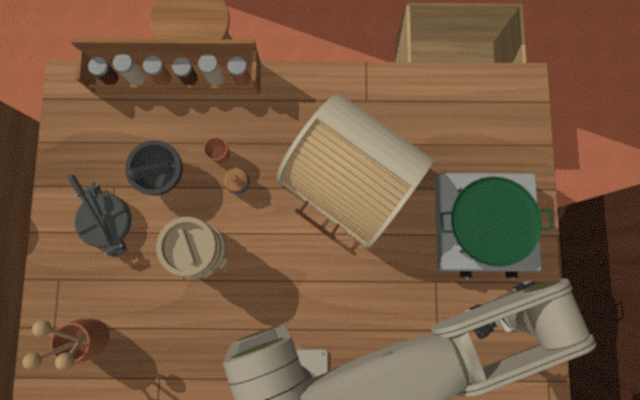

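```bash
cat > h.py <<'E'
from plant import robot
import numpy as np, cv2
def model(c):
    m=robot.camera_model(c); return np.array(m["camera_matrix"]),np.array(m["pose"])
def cloud(c,d):
    K,T=model(c); v,u=np.mgrid[0:d.shape[0],0:d.shape[1]]
    P=np.stack([(u-K[0,2])/K[0,0]*d,(v-K[1,2])/K[1,1]*d,d],-1)
    W=P@T[:3,:3].T+T[:3,3]; W[d<=0]=np.nan; return W
def ray(c,rc):
    K,T=model(c); r=np.array([(rc[1]-K[0,2])/K[0,0],(rc[0]-K[1,2])/K[1,1],1.]); return T[:3,3],T[:3,:3]@r
def atz(c,rc,z):
    o,r=ray(c,rc); return o+r*(z-o[2])/r[2]
def proj(c,p):
    K,T=model(c); q=(np.asarray(p)-T[:3,3])@T[:3,:3]; return q[...,:2]/q[...,2:]*[K[0,0],K[1,1]]+[K[0,2],K[1,2]]
def tri(o):
    A=np.zeros((3,3));b=np.zeros(3)
    for c,rc in o:
        p,r=ray(c,rc); r=r/np.linalg.norm(r); M=np.eye(3)-np.outer(r,r); A+=M;b+=M@p
    x=np.linalg.solve(A,b); return x
E
python3 - <<'E'
from h import *
D={}
for c in ("side","top"):
    im,d=robot.read_camera(c); W=cloud(c,d); D[c]=W
    np.savez(f"c_{c}.npz",im=im,W=W)
for n in ["warmer_top_mid","cover_handle","bin_axis","bin_floor","bin","jar_mid"]:
    o={}
    for c in ("side","top"):
        r=robot.tip_of(c,n)
        for e in r[:2]: print(n,c,np.round(e["at"],1),round(e["conf"],2), np.round(D[c][int(e["at"][0]),int(e["at"][1])],3))
        if r:o[c]=r[0]["at"]
    if len(o)==2: print("  tri",np.round(tri(o.items()),4))
for c in ("side","top"):
    for n in ["warmer_top_mid","cover_handle","bin","cover"]:
        r=robot.silhouettes(c,n)
        for e in r[:2]: 
            print(c,n,round(e["conf"],2),np.round(e["rect"]),e["pixels"].sum())
        if r: np.save(f"m_{c}_{n}.npy",r[0]["pixels"])
E
```

```text
warmer_top_mid side [258.7 446.5] 0.57 [0.424 0.286 0.192]
warmer_top_mid top [245.5 190.3] 0.84 [0.415 0.282 0.184]
  tri [0.4145 0.2875 0.1635]
cover_handle side [185.8 334.3] 0.94 [ 0.489 -0.074  0.062]
cover_handle top [223.7 314.8] 0.69 [ 0.492 -0.065  0.071]
  tri [ 0.4907 -0.0689  0.0679]
bin_axis top [181.7 238.6] 0.7 [0.623 0.173 0.064]
bin_floor top [174.9 163.7] 0.57 [0.646 0.413 0.051]
side warmer_top_mid 0.76 [452. 259.  69.  66.] 3596
side warmer_top_mid 0.36 [271. 178. 134. 152.] 16319
side cover_handle 0.78 [295. 172.  92. 123.] 8155
side bin 0.89 [273. 179. 136. 144.] 16410
side cover 0.87 [294. 173.  87. 120.] 8307
top warmer_top_mid 0.79 [189. 248.  63.  62.] 2866
top cover_handle 0.76 [345. 182. 130. 126.] 8283
top bin 0.61 [354. 173. 154. 158.] 13638
top bin 0.38 [156. 170.  52.  54.] 2568
top cover 0.79 [348. 183. 132. 120.] 8447
```

```bash
python3 - <<'E'
from h import *
from scipy.optimize import least_squares
P=[];S=[]
for c in ("side","top"):
    W=np.load(f"c_{c}.npz")["W"]; b=np.load(f"m_{c}_bin.npy"); b=cv2.erode(b.astype(np.uint8),np.ones((3,3)))>0
    s=np.load(f"m_{c}_cover.npy")
    w=W[b]; w=w[w[:,2]>0.1]; P.append(w)
def loc(p,w):
    x,y,a=p; d=w[:,:2]-[x,y]; c,s=np.cos(a),np.sin(a)
    return np.stack([d[:,0]*c+d[:,1]*s,-d[:,0]*s+d[:,1]*c,w[:,2]],-1)
for w in (np.vstack(P),P[0],P[1]):
  def res(p):
    l=loc(p,w); r=np.hypot(l[:,0],l[:,2]-0.075)
    m=np.abs(l[:,1])<0.155
    ra=np.minimum(np.abs(r-0.168),np.abs(r-0.157)); ra=np.where(m,ra,0)
    ex=np.maximum(np.abs(l[:,1])-0.175,0)
    return np.r_[np.clip(ra,0,.02),ex*3]
  best=None
  for a in np.radians([-40,-32,-25]):
    f=least_squares(res,[0.61,-0.14,a],loss='soft_l1',f_scale=0.002,x_scale=[.01,.01,.05])
    if best is None or f.cost<best.cost: best=f
  p=best.x; l=loc(p,w); print(p,np.degrees(p[2]),best.cost/len(w)*1e6, np.percentile(l[:,1],[0.3,1,99,99.7]))
  r=np.hypot(l[:,0],l[:,2]-.075);ang=np.degrees(np.arctan2(l[:,2]-.075,-l[:,0]))
  for A in range(10,160,10):
    k=(abs(ang-A)<5)&(abs(l[:,1])<.15)
    if k.sum()>20: print(A,k.sum(),np.round(np.median(r[k]),4),end="; ")
  print()
# handle points
p=None
W=np.load("c_side.npz")["W"];im=np.load("c_side.npz")["im"].astype(int)
cv2.imwrite("pics/side_crop.png",cv2.resize(im[80:270,190:360].astype(np.uint8)[:,:,::-1],None,fx=3,fy=3,interpolation=cv2.INTER_CUBIC))
E
```

```text
[ 0.65525153 -0.18689855 -0.63402854] -36.32715939627691 1.5709426150303196 [-0.17079612 -0.16799837  0.17407534  0.17447566]
10 296 0.1571; 20 699 0.1573; 30 1099 0.1575; 40 1433 0.1574; 50 1640 0.1576; 60 1936 0.1578; 70 2113 0.1574; 80 2160 0.1576; 90 2150 0.1574; 100 2418 0.1667; 110 1960 0.1688; 120 1655 0.1686; 130 1295 0.1685; 140 893 0.1684; 150 369 0.1676; 
[ 0.6543902  -0.18624895 -0.63452443] -36.355571756488054 1.113064616795502 [-0.17186645 -0.16850326  0.17428894  0.17462668]
10 121 0.1573; 20 290 0.1574; 30 517 0.1574; 40 695 0.1575; 50 805 0.1576; 60 978 0.1577; 70 1059 0.1575; 80 1113 0.1576; 90 1123 0.1576; 100 1264 0.1671; 110 1052 0.1689; 120 902 0.1688; 130 709 0.1687; 140 499 0.1685; 150 300 0.1683; 
[ 0.65453725 -0.19016926 -0.63451716] -36.355155119623205 1.8905606787448885 [-0.16684063 -0.1645512   0.16994402  0.17260527]
10 179 0.1574; 20 399 0.1573; 30 592 0.1574; 40 754 0.1573; 50 829 0.1573; 60 969 0.1577; 70 1041 0.1572; 80 1047 0.1574; 90 1033 0.1573; 100 1149 0.1663; 110 902 0.1687; 120 760 0.1685; 130 582 0.1685; 140 390 0.1683; 150 67 0.1678;
```

View pics/side_crop.png

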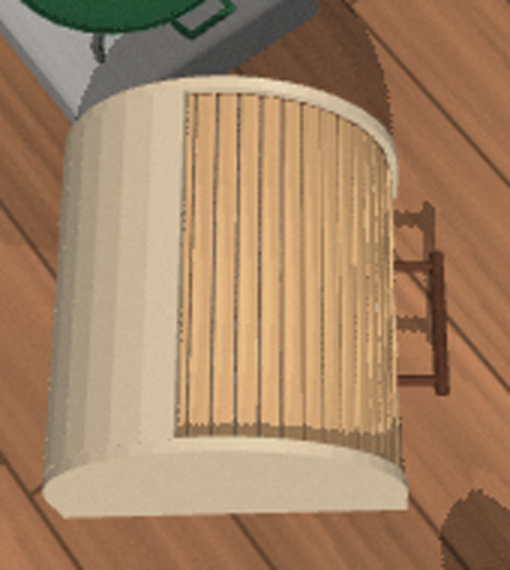

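```bash
python3 - <<'E'
from h import *
for c in ("side","top"):
    z=np.load(f"c_{c}.npz");W=z["W"]; m=np.load(f"m_{c}_warmer_top_mid.npy")
    print(c,"mask",m.sum(), np.nanpercentile(W[m][:,2],[5,25,50,75,95,99]).round(4))
    d=np.hypot(W[...,0]-.415,W[...,1]-.285)
    near=(d<.13)&(W[...,2]>.2)
    w=W[near]; (cx,cy),r=cv2.minEnclosingCircle(w[:,:2].astype(np.float32)); print("circ",cx,cy,r,len(w), np.median(w[:,2]))
    dd=np.hypot(W[...,0]-cx,W[...,1]-cy)
    bar=(dd<.056)&(W[...,2]>.198); b=W[bar]; k=b[:,:2].mean(0); u,s,v=np.linalg.svd(b[:,:2]-k,full_matrices=False)
    print("bar",len(b),k,np.degrees(np.arctan2(v[0,1],v[0,0])),np.percentile((b[:,:2]-k)@v[0],[1,99]),np.percentile((b[:,:2]-k)@v[1],[1,99]),np.median(b[:,2]))
    # handle points in bin frame
    p=(0.655,-0.187,-0.6343);cc,s=np.cos(p[2]),np.sin(p[2])
    X=W[...,0]-p[0];Y=W[...,1]-p[1];lx=X*cc+Y*s;ly=-X*s+Y*cc;lz=W[...,2]-.075
    r=np.hypot(lx,lz); k=(r>.19)&(r<.225)&(lx<0)&(np.abs(ly)<.09)&(W[...,2]>.025)
    a=np.arctan2(lz[k],-lx[k]); print("handle",k.sum(),np.median(r[k]),np.median(a),np.percentile(ly[k],[1,99]), "q~",np.median(a)+.122)
    # slat edge / obstacles tops near path
im=np.load("c_top.npz")["im"]
cv2.imwrite("pics/stack.png",cv2.resize(im[190:300,130:260][:,:,::-1],None,fx=5,fy=5,interpolation=cv2.INTER_CUBIC))
E
```

```text
side mask 3596 [0.184  0.1868 0.1907 0.21   0.2132 0.2152]
circ 0.4094904661178589 0.28895875811576843 0.08248823881149292 1568 0.21056749287555965
bar 291 [0.41192756 0.28891822] 21.53253993644799 [-0.05238473  0.04896453] [-0.00744951  0.00873491] 0.20838262498025895
handle 244 0.20493041415120827 -0.03816081456601948 [-0.07383117  0.07327371] q~ 0.08383918543398051
top mask 2866 [0.1823 0.1861 0.1908 0.2089 0.2133 0.2159]
circ 0.4111507833003998 0.2886756658554077 0.08285360038280487 1221 0.2096837891093315
bar 233 [0.41114212 0.28686734] -157.9728991638571 [-0.05104713  0.04960702] [-0.00765492  0.00957648] 0.20771235036970315
handle 234 0.20363648141019522 -0.04033757228175537 [-0.0725331   0.07316347] q~ 0.08166242771824463
```

View pics/stack.png

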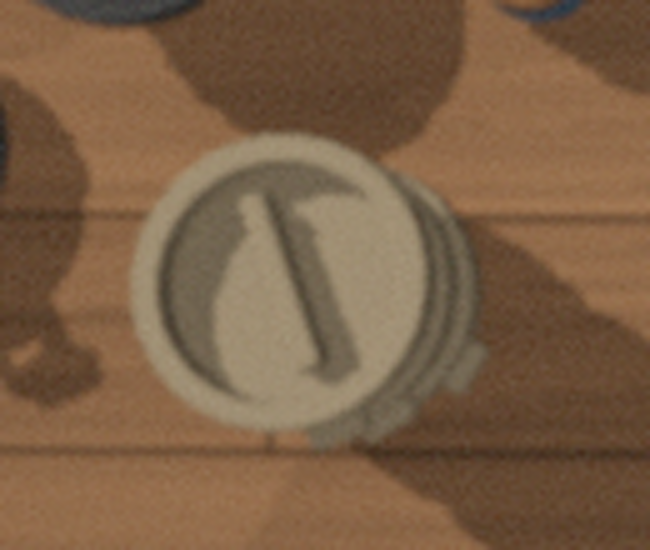

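```bash
cat >> h.py <<'E'
from scipy.spatial.transform import Rotation as Ro
BIN=np.array([0.655,-0.187,0.]); YAW=np.radians(-36.34)
EX=np.array([np.cos(YAW),np.sin(YAW),0]);EY=np.array([-np.sin(YAW),np.cos(YAW),0]);EZ=np.array([0,0,1.])
GO=robot.grasp_offset
def b2w(x,y,z): return BIN+x*EX+y*EY+z*EZ
def w2b(p):
    d=np.asarray(p)-BIN; return np.array([d@EX,d@EY,d[2]])
def handle(q): return b2w(-.205*np.cos(q-.122),0,.075+.205*np.sin(q-.122))
def Rz(zt,yt): # tool axes from z and approx y
    zt=zt/np.linalg.norm(zt); yt=yt-zt*(yt@zt); yt/=np.linalg.norm(yt); return np.stack([np.cross(yt,zt),yt,zt],1)
def Rhandle(T): # jaws across bar, tool z T deg below horizontal toward bin back
    T=np.radians(T); return Rz(np.cos(T)*EX-np.sin(T)*EZ, np.sin(T)*EX+np.cos(T)*EZ)
def cur():
    s=robot.read_state(); return np.array(s["tool_pos"]),Ro.from_rotvec(s["orientation"]).as_matrix(),s
def rows(targets,R0=None):
    p,R,s=cur()
    for t,Rt in targets:
        sh=(np.asarray(t)-p)/.3; tu=Ro.from_matrix(Rt@R.T).as_rotvec()/np.radians(45)
        print(" ".join("%.3f"%v for v in np.r_[sh,tu]),"  |rot deg %.1f dist mm %.0f"%(np.linalg.norm(tu)*45,np.linalg.norm(sh)*300))
def show():
    p,R,s=cur(); print("t %.2f tcp %s z %s y %s F %s op %.4f q %s"%(s["t"],p.round(4),R[:,2].round(3),R[:,1].round(3),np.round(s["force"],1),s["opening"],np.round(s["q"],2)))
E
python3 - <<'E'
from h import *
show(); R=Rhandle(50); h=handle(.083); print("handle",h)
pre=h+R[:,2]*(GO-.10); print("pre",pre)
rows([([.33,-.40,.36],R),(pre,R)])
E
```

```text
t 1.20 tcp [ 0.2528 -0.5442  0.2187] z [ 0. -0. -1.] y [ 0.421 -0.907  0.   ] F [ 1.   0.  -0.3] op 0.0930 q [-1.22  0.13  1.49 -0.    1.52 -0.09]
handle [ 0.48999504 -0.06561436  0.06700703]
pre [ 0.44795171 -0.03468525  0.12920984]
0.257 0.481 0.471 -0.695 -0.569 0.612   |rot deg 48.9 dist mm 216
0.651 1.698 -0.298 -0.695 -0.569 0.612   |rot deg 48.9 dist mm 553
```

```bash
python3 -m handwheel '0 0 0.2 0 0 0; 0.1 0.2 0.47 -0.2 -0.15 0.15; 0.257 0.48 0.47 -0.69 -0.57 0.61; 0.257 0.48 0.47 -0.69 -0.57 0.61; 0.257 0.48 0.47 -0.69 -0.57 0.61' 0.3 10; python3 - <<'E'
from h import *
show(); R=Rhandle(50); h=handle(.083)
pre=h+R[:,2]*(GO-.10); print("pre",pre)
rows([([.38,-.13,.30],R),(pre,R)])
E
```

```text
t: 1.7
tool_pos: [0.3258, -0.4084, 0.3574]
orientation: [2.535, 0.992, 0.283]
force: [-0.7, 0.9, 1.1]
opening: 0.0574
t 1.70 tcp [ 0.3258 -0.4084  0.3574] z [ 0.327 -0.293 -0.899] y [ 0.603 -0.667  0.437] F [-0.7  0.9  1.1] op 0.0574 q [-1.12 -0.56  1.9   0.17  1.38 -0.29]
pre [ 0.44795171 -0.03468525  0.12920984]
0.181 0.928 -0.191 -0.247 -0.200 0.223   |rot deg 17.5 dist mm 289
0.407 1.246 -0.761 -0.247 -0.200 0.223   |rot deg 17.5 dist mm 455
```

```bash
python3 -m handwheel '0.18 0.92 -0.05 -0.247 -0.2 0.223; 0.18 0.92 -0.19 -0.247 -0.2 0.223; 0.18 0.92 -0.19 -0.247 -0.2 0.223; 0.18 0.92 -0.19 -0.247 -0.2 0.223; 0.18 0.92 -0.19 -0.247 -0.2 0.223'; python3 -m handwheel '0 0 0 0 0 0'; python3 - <<'E'
from h import *
show(); R=Rhandle(50); h=handle(.083)
pre=h+R[:,2]*(GO-.10); print("pre",pre)
rows([(pre,R)])
E
```

```text
t: 2.2
tool_pos: [0.4318, -0.2499, 0.3264]
orientation: [2.252, 1.128, 0.384]
force: [0.4, -0.7, -0.6]
opening: 0.0329
t: 2.3
tool_pos: [0.4346, -0.2439, 0.326]
orientation: [2.248, 1.144, 0.39]
force: [0.1, -0.4, -0.3]
opening: 0.0326
t 2.30 tcp [ 0.4346 -0.2439  0.326 ] z [ 0.496 -0.364 -0.788] y [ 0.638 -0.463  0.615] F [ 0.1 -0.4 -0.3] op 0.0326 q [-0.6  -0.89  2.22 -0.02  1.15  0.03]
pre [ 0.44795171 -0.03468525  0.12920984]
0.044 0.697 -0.656 -0.024 -0.038 -0.005   |rot deg 2.1 dist mm 288
```

```bash
cat >> h.py <<'E'
import json
def log():
    s=robot.read_state(); open("log.jsonl","a").write(json.dumps([list(map(float,s[k])) for k in("q","tool_pos","orientation")])+"\n")
E
python3 - <<'E'
from h import *
log(); p,R,s=cur(); print(w2b(p)); 
E
python3 -m handwheel '0.02 0.5 -0.1 0 0 0; 0.02 0.6 -0.2 0 0 0;0.02 0.65 -0.2 0 0 0;0.02 0.65 -0.2 0 0 0'; python3 - <<'E'
from h import *
log();show(); R=Rhandle(50); h=handle(.083);p,R1,s=cur(); print(w2b(p))
pre=h+R[:,2]*(GO-.10); print("pre",pre)
rows([(pre,R)])
E
```

```text
[-0.14379485 -0.17641436  0.32599629]
t: 2.7
tool_pos: [0.449, -0.0745, 0.2746]
orientation: [2.255, 1.126, 0.377]
force: [0.8, -0.2, 0.2]
opening: 0.0324
t 2.70 tcp [ 0.449  -0.0745  0.2746] z [ 0.486 -0.375 -0.789] y [ 0.633 -0.472  0.614] F [ 0.8 -0.2  0.2] op 0.0324 q [ 0.06 -0.89  2.31 -0.44  1.23  0.75]
[-0.23258942 -0.03145058  0.27459473]
pre [ 0.44795171 -0.03468525  0.12920984]
-0.004 0.133 -0.485 -0.020 -0.044 0.016   |rot deg 2.3 dist mm 151
```

```bash
python3 -m handwheel '0 0.05 -0.15 0 0 0; 0 0.13 -0.3 0 -0.04 0.016;0 0.13 -0.485 -0.02 -0.044 0.016;0 0.13 -0.485 -0.02 -0.044 0.016;0 0.13 -0.485 -0.02 -0.044 0.016' 0.3; python3 - <<'E'
from h import *
log();show(); R=Rhandle(50); h=handle(.083);p,R1,s=cur(); print(w2b(p))
pre=h+R[:,2]*(GO-.10); print("pre",pre)
rows([(pre,R)])
E
```

```text
t: 3.2
tool_pos: [0.4573, -0.0329, 0.1314]
orientation: [2.227, 1.126, 0.389]
force: [-1.2, 0.3, -0.5]
opening: 0.0327
t 3.20 tcp [ 0.4573 -0.0329  0.1314] z [ 0.504 -0.385 -0.773] y [ 0.625 -0.455  0.634] F [-1.2  0.3 -0.5] op 0.0327 q [ 0.22 -0.72  2.5  -0.62  0.98  1.11]
[-0.25053356  0.00695058  0.13137851]
pre [ 0.44795171 -0.03468525  0.12920984]
-0.031 -0.006 -0.007 0.003 -0.020 0.006   |rot deg 0.9 dist mm 10
```

```bash
python3 - <<'E'
from h import *
R=Rhandle(50); h=handle(.083)
rows([(h+R[:,2]*(GO-.065),R),(h+R[:,2]*(GO-.03),R),(h+R[:,2]*(GO),R)])
E
```

```text
0.029 -0.050 -0.097 0.003 -0.020 0.006   |rot deg 0.9 dist mm 34
0.090 -0.095 -0.186 0.003 -0.020 0.006   |rot deg 0.9 dist mm 68
0.141 -0.133 -0.263 0.003 -0.020 0.006   |rot deg 0.9 dist mm 98
```

```bash
python3 -m handwheel '0.029 -0.05 -0.097 0 -0.02 0.006; 0.06 -0.072 -0.142 0 -0.02 0.006; 0.06 -0.072 -0.142 0 -0.02 0.006'; python3 - <<'E'
from h import *
log();show(); R=Rhandle(50); h=handle(.083)
p,R1,s=cur(); g=p-GO*R1[:,2]; print(w2b(g),w2b(h), "perp jaw",(h-g)@R1[:,1],"along",(h-g)@R1[:,2])
rows([(h+R[:,2]*(GO-.03),R),(h+R[:,2]*(GO),R)])
for c in ("side","top"):
    im,d=robot.read_camera(c); cv2.imwrite(f"pics/{c}1.png",im[:,:,::-1])
im,d=robot.read_camera("side"); cv2.imwrite("pics/s1c.png",cv2.resize(im[120:260,260:440][:,:,::-1],None,fx=4,fy=4,interpolation=cv2.INTER_CUBIC))
E
```

```text
t: 3.5
tool_pos: [0.4814, -0.0542, 0.0908]
orientation: [2.222, 1.117, 0.401]
force: [-0.7, 0.4, -0.6]
opening: 0.0326
t 3.50 tcp [ 0.4814 -0.0542  0.0908] z [ 0.513 -0.387 -0.766] y [ 0.616 -0.456  0.643] F [-0.7  0.4 -0.6] op 0.0326 q [ 0.14 -0.58  2.5  -0.68  0.81  1.15]
[-0.23063304  0.00422921  0.10525217] [-2.04844117e-01 -2.46977311e-17  6.70070266e-02] perp jaw -0.004811421720572619 along 0.045904111481893994
0.009 -0.024 -0.051 0.004 -0.003 0.008   |rot deg 0.4 dist mm 17
0.061 -0.062 -0.127 0.004 -0.003 0.008   |rot deg 0.4 dist mm 46
```

View pics/s1c.png

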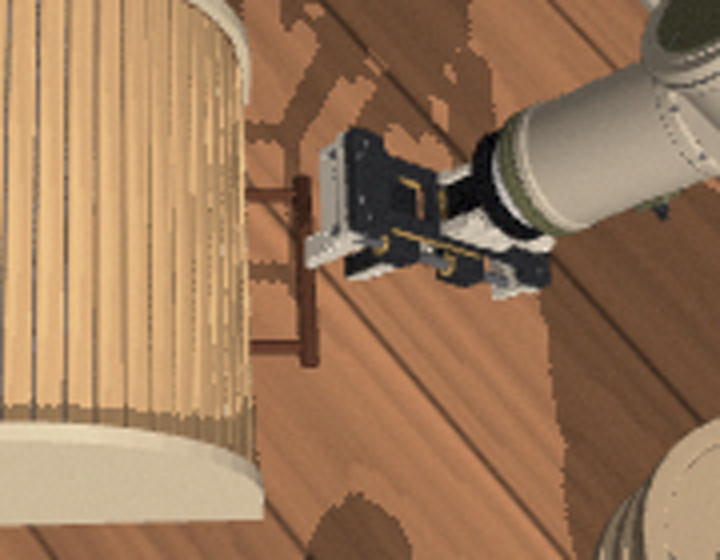

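```bash
python3 -m handwheel '0.009 -0.024 -0.051 0 0 0; 0.026 -0.037 -0.076 0 0 0; 0.044 -0.05 -0.1 0 0 0; 0.061 -0.062 -0.127 0 0 0; 0.061 -0.062 -0.127 0 0 0'; python3 - <<'E'
from h import *
log();show(); h=handle(.083)
p,R1,s=cur(); g=p-GO*R1[:,2]; print(w2b(g),w2b(h), "perp jaw",(h-g)@R1[:,1],"along",(h-g)@R1[:,2])
im,d=robot.read_camera("side"); cv2.imwrite("pics/s2c.png",cv2.resize(im[120:260,260:440][:,:,::-1],None,fx=4,fy=4,interpolation=cv2.INTER_CUBIC))
E
```

```text
t: 4.15
tool_pos: [0.5009, -0.0707, 0.0541]
orientation: [2.219, 1.119, 0.406]
force: [0.5, 0.5, 0.0]
opening: 0.0326
t 4.15 tcp [ 0.5009 -0.0707  0.0541] z [ 0.517 -0.385 -0.765] y [ 0.615 -0.454  0.644] F [0.5 0.5 0. ] op 0.0326 q [ 0.08 -0.42  2.48 -0.75  0.67  1.22]
[-0.20515987  0.0024582   0.06845132] [-2.04844117e-01 -2.46977311e-17  6.70070266e-02] perp jaw -0.0006860253247933114 along 0.0013162868943530617
```

View pics/s2c.png

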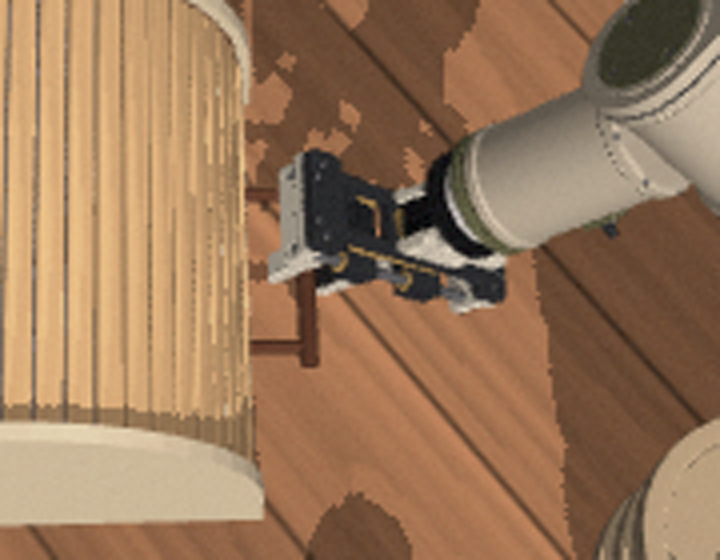

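```bash
python3 -m handwheel '0 0 0 0 0 0;0 0 0 0 0 0;0 0 0 0 0 0' 1 20; python3 - <<'E'
from h import *
show(); 
p,R1,s=cur(); g=p-GO*R1[:,2]; b=w2b(g); print(b, "r",np.hypot(b[0],b[2]-.075),"q",np.arctan2(b[2]-.075,-b[0])+.122)
q0=.083
for k in range(4):
    h0=handle(q0)
    for i in range(1,6):
        print(" ".join("%.3f"%v for v in (handle(q0+.09*i)-h0)/.3),"0 0 0",end="; ")
    q0+=.45; print("->",q0)
E
```

```text
t: 4.5
tool_pos: [0.4987, -0.0688, 0.0512]
orientation: [2.224, 1.121, 0.406]
force: [-17.7, 25.5, -2.4]
opening: 0.0132
t 4.50 tcp [ 0.4987 -0.0688  0.0512] z [ 0.515 -0.381 -0.768] y [ 0.618 -0.456  0.641] F [-17.7  25.5  -2.4] op 0.0132 q [ 0.08 -0.42  2.48 -0.75  0.66  1.22]
[-0.20801335  0.00266269  0.06568137] r 0.20822197070235446 q 0.07723172117720171
0.000 -0.000 0.061 0 0 0; 0.005 -0.004 0.123 0 0 0; 0.014 -0.010 0.183 0 0 0; 0.028 -0.020 0.242 0 0 0; 0.045 -0.033 0.300 0 0 0; -> 0.533
0.022 -0.016 0.055 0 0 0; 0.048 -0.035 0.108 0 0 0; 0.077 -0.057 0.157 0 0 0; 0.110 -0.081 0.203 0 0 0; 0.146 -0.107 0.245 0 0 0; -> 0.9830000000000001
0.039 -0.029 0.038 0 0 0; 0.081 -0.059 0.071 0 0 0; 0.124 -0.091 0.100 0 0 0; 0.170 -0.125 0.124 0 0 0; 0.217 -0.160 0.142 0 0 0; -> 1.433
0.048 -0.036 0.013 0 0 0; 0.098 -0.072 0.021 0 0 0; 0.147 -0.108 0.023 0 0 0; 0.196 -0.145 0.020 0 0 0; 0.245 -0.181 0.011 0 0 0; -> 1.883
```

```bash
python3 -m handwheel '-0.008 0.006 -0.003 0 0 0;-0.008 0.006 -0.003 0 0 0' 1 14; python3 -c "
from h import *
show();p,R1,s=cur(); g=p-GO*R1[:,2]; b=w2b(g); print(b)"
```

```text
t: 4.7
tool_pos: [0.4985, -0.0683, 0.053]
orientation: [2.218, 1.12, 0.408]
force: [1.7, 0.3, -0.1]
opening: 0.0131
t 4.70 tcp [ 0.4985 -0.0683  0.053 ] z [ 0.518 -0.384 -0.765] y [ 0.615 -0.454  0.645] F [ 1.7  0.3 -0.1] op 0.0131 q [ 0.08 -0.43  2.48 -0.76  0.67  1.23]
[-0.20855717  0.00294314  0.06742192]
```

```bash
python3 -m handwheel '0 0 0.061 0 0 0; 0.005 -0.004 0.123 0 0 0; 0.014 -0.01 0.183 0 0 0; 0.028 -0.02 0.242 0 0 0; 0.045 -0.033 0.3 0 0 0'; python3 -c "
from h import *
log();show();p,R1,s=cur(); g=p-GO*R1[:,2]; b=w2b(g); print(b,np.hypot(b[0],b[2]-.075),np.arctan2(b[2]-.075,-b[0])+.122)"
```

```text
t: 5.2
tool_pos: [0.508, -0.0768, 0.1387]
orientation: [2.227, 1.124, 0.399]
force: [-19.9, 12.9, 4.0]
opening: 0.0133
t 5.20 tcp [ 0.508  -0.0768  0.1387] z [ 0.51  -0.382 -0.771] y [ 0.621 -0.457  0.637] F [-19.9  12.9   4. ] op 0.0133 q [ 0.05 -0.58  2.4  -0.58  0.84  0.97]
[-0.19563908  0.00174025  0.15323226] 0.2107010637006673 0.5024033856389412
```

```bash
cat >> h.py <<'E'
C0=np.array([.4985,-.0683,.053]); 
def arc(q,q0=.067): return C0+handle(q)-handle(q0)
def arcrows(qs,q0=.067,off=0):
    # off: m added along -EX(outward)
    p,R,s=cur()
    print("; ".join(" ".join("%.3f"%v for v in (arc(q,q0)-p)/.3)+" 0 0 0" for q in qs))
E
python3 -c "
from h import *
p,R1,s=cur()
for q0 in (.05,.067,.083):
  print(min((np.linalg.norm(arc(q,q0)-p)*1e3,q,*(w2b(arc(q,q0))-w2b(p))*1e3) for q in np.arange(.4,.6,.005)))
show()
arcrows(np.linspace(.51,.95,5))"
```

```text
(np.float64(1.387668710128778), np.float64(0.4750000000000001), np.float64(-0.6284629486845161), np.float64(1.2312560197017242), np.float64(-0.12110898046563401))
(np.float64(1.5797768115189883), np.float64(0.4900000000000001), np.float64(0.677355101521393), np.float64(1.2312560197016786), np.float64(-0.7217294885235315))
(np.float64(2.5783496280068143), np.float64(0.5050000000000001), np.float64(1.959164676684999), np.float64(1.2312560197017954), np.float64(-1.1373518311502684))
t 5.20 tcp [ 0.508  -0.0768  0.1387] z [ 0.51  -0.382 -0.771] y [ 0.621 -0.457  0.637] F [-19.9  12.9   4. ] op 0.0133 q [ 0.05 -0.58  2.4  -0.58  0.84  0.97]
0.008 -0.001 0.010 0 0 0; 0.034 -0.020 0.078 0 0 0; 0.066 -0.043 0.142 0 0 0; 0.103 -0.071 0.201 0 0 0; 0.146 -0.102 0.255 0 0 0
```

```bash
cat >> h.py <<'E'
def arcrows2(qs,cmd,q0):
    print("; ".join(" ".join("%.3f"%v for v in (arc(q,q0)-cmd)/.3)+" 0 0 0" for q in qs), " endcmd",arc(qs[-1],q0).round(4).tolist())
E
python3 -c "
from h import *
cmd=C0+np.array([.045,-.033,.3])*.3
arcrows2([.50,.50],cmd,.05)"
```

```text
-0.008 0.005 0.001 0 0 0; -0.008 0.005 0.001 0 0 0  endcmd [0.5097, -0.0766, 0.1434]
```

```bash
python3 -m handwheel '-0.008 0.005 0.001 0 0 0;-0.008 0.005 0.001 0 0 0'; python3 -c "
from h import *
log();show();p,R1,s=cur(); g=p-GO*R1[:,2]; b=w2b(g); print(b,np.hypot(b[0],b[2]-.075),np.arctan2(b[2]-.075,-b[0])+.122, s['force']@EX)
cmd=C0+np.array([.037,-.028,.301])*.3
for q0 in (.03,.04,.05): arcrows2(np.linspace(.57,.89,5)+q0-.05,cmd,q0)"
```

```text
t: 5.4
tool_pos: [0.5094, -0.0775, 0.144]
orientation: [2.218, 1.118, 0.406]
force: [-0.5, -3.8, 1.2]
opening: 0.0134
t 5.40 tcp [ 0.5094 -0.0775  0.144 ] z [ 0.518 -0.385 -0.764] y [ 0.615 -0.454  0.645] F [-0.5 -3.8  1.2] op 0.0134 q [ 0.05 -0.59  2.4  -0.58  0.84  0.98]
[-0.19425147  0.00197325  0.15835949] 0.21138220756097126 0.5273651596228308 1.8144113573915241
0.010 -0.007 0.045 0 0 0; 0.030 -0.021 0.094 0 0 0; 0.053 -0.038 0.141 0 0 0; 0.079 -0.057 0.185 0 0 0; 0.108 -0.078 0.227 0 0 0  endcmd [0.5419, -0.1002, 0.2113]
0.013 -0.009 0.045 0 0 0; 0.033 -0.024 0.093 0 0 0; 0.057 -0.041 0.140 0 0 0; 0.083 -0.060 0.184 0 0 0; 0.112 -0.082 0.225 0 0 0  endcmd [0.5432, -0.1012, 0.2107]
0.016 -0.011 0.044 0 0 0; 0.037 -0.026 0.092 0 0 0; 0.060 -0.044 0.138 0 0 0; 0.087 -0.063 0.182 0 0 0; 0.116 -0.085 0.223 0 0 0  endcmd [0.5444, -0.1021, 0.2102]
```

```bash
python3 -m handwheel '0.016 -0.011 0.044 0 0 0; 0.037 -0.026 0.092 0 0 0; 0.06 -0.044 0.138 0 0 0; 0.087 -0.063 0.182 0 0 0; 0.116 -0.085 0.223 0 0 0'; python3 -m handwheel '0 0 0 0 0 0'; python3 -c "
from h import *
log();show();p,R1,s=cur(); g=p-GO*R1[:,2]; b=w2b(g); f=np.array(s['force']); print(b,np.hypot(b[0],b[2]-.075),np.arctan2(b[2]-.075,-b[0])+.122, 'Fx %.1f Fz %.1f'%(f@EX,f[2]))
cmd=np.array([.5445,-.1021,.2102])
arcrows2(np.linspace(.97,1.29,5),cmd,.05)"
```

```text
t: 5.9
tool_pos: [0.5432, -0.1023, 0.2092]
orientation: [2.221, 1.121, 0.404]
force: [-4.4, 1.7, 0.4]
opening: 0.0133
t: 6.0
tool_pos: [0.5449, -0.1033, 0.2118]
orientation: [2.218, 1.118, 0.407]
force: [-3.6, -2.2, 5.0]
opening: 0.0134
t 6.00 tcp [ 0.5449 -0.1033  0.2118] z [ 0.518 -0.385 -0.764] y [ 0.614 -0.454  0.645] F [-3.6 -2.2  5. ] op 0.0134 q [-0.03 -0.55  2.25 -0.49  0.9   0.81]
[-0.1504026   0.00219135  0.22613434] 0.21321944496681897 0.9098248771166277 Fx -1.6 Fz 5.0
0.032 -0.023 0.038 0 0 0; 0.066 -0.048 0.072 0 0 0; 0.102 -0.075 0.103 0 0 0; 0.140 -0.103 0.130 0 0 0; 0.180 -0.132 0.154 0 0 0  endcmd [0.5985, -0.1418, 0.2563]
```

Forces are small; continue.

```bash
python3 -m handwheel '0.032 -0.023 0.038 0 0 0; 0.066 -0.048 0.072 0 0 0; 0.102 -0.075 0.103 0 0 0; 0.14 -0.103 0.13 0 0 0; 0.18 -0.132 0.154 0 0 0'; python3 -m handwheel '0 0 0 0 0 0'; python3 -c "
from h import *
log();show();p,R1,s=cur(); g=p-GO*R1[:,2]; b=w2b(g); f=np.array(s['force']); print(b,np.hypot(b[0],b[2]-.075),np.arctan2(b[2]-.075,-b[0])+.122, 'Fx %.1f Fz %.1f'%(f@EX,f[2]))
cmd=np.array([.5985,-.1418,.2564])
arcrows2(np.linspace(1.36,1.64,5),cmd,.05)"
```

```text
t: 6.5
tool_pos: [0.5976, -0.142, 0.2554]
orientation: [2.22, 1.12, 0.405]
force: [-3.3, 0.2, -0.8]
opening: 0.0134
t: 6.6
tool_pos: [0.5987, -0.1429, 0.2564]
orientation: [2.219, 1.119, 0.406]
force: [2.5, -3.3, 0.5]
opening: 0.0134
t 6.60 tcp [ 0.5987 -0.1429  0.2564] z [ 0.517 -0.385 -0.765] y [ 0.615 -0.454  0.644] F [ 2.5 -3.3  0.5] op 0.0134 q [-0.12 -0.4   2.07 -0.42  0.89  0.68]
[-0.08366036  0.00223996  0.27081056] 0.2129338689864942 1.289020176399585 Fx 4.0 Fz 0.5
0.036 -0.027 0.017 0 0 0; 0.073 -0.054 0.031 0 0 0; 0.110 -0.081 0.042 0 0 0; 0.148 -0.109 0.049 0 0 0; 0.187 -0.138 0.054 0 0 0  endcmd [0.6545, -0.1831, 0.2725]
```

```bash
python3 -m handwheel '0.036 -0.027 0.017 0 0 0; 0.073 -0.054 0.031 0 0 0; 0.11 -0.081 0.042 0 0 0; 0.148 -0.109 0.049 0 0 0; 0.187 -0.138 0.054 0 0 0'; python3 -m handwheel '0 0 0 0 0 0'; python3 -c "
from h import *
log();show();p,R1,s=cur(); g=p-GO*R1[:,2]; b=w2b(g); f=np.array(s['force']); print(b,np.hypot(b[0],b[2]-.075),np.arctan2(b[2]-.075,-b[0])+.122, 'Fx %.1f Fz %.1f'%(f@EX,f[2]))
cmd=np.array([.5985,-.1418,.2564])+np.array([.187,-.138,.054])*.3
arcrows2(np.linspace(1.66,1.80,7),cmd,.05)
im,d=robot.read_camera('side'); cv2.imwrite('pics/s3.png',im[:,:,::-1])
"
```

```text
t: 7.1
tool_pos: [0.6539, -0.1832, 0.2715]
orientation: [2.22, 1.12, 0.405]
force: [-2.3, -0.5, 0.1]
opening: 0.0132
t: 7.2
tool_pos: [0.6545, -0.1837, 0.2717]
orientation: [2.22, 1.12, 0.406]
force: [4.1, -2.3, -1.6]
opening: 0.0137
t 7.20 tcp [ 0.6545 -0.1837  0.2717] z [ 0.517 -0.384 -0.765] y [ 0.616 -0.454  0.644] F [ 4.1 -2.3 -1.6] op 0.0137 q [-0.2  -0.24  1.91 -0.37  0.86  0.6 ]
[-0.0144366   0.00244798  0.28612161] 0.21161462267069567 1.6245220916406269 Fx 4.6 Fz -1.6
0.011 -0.008 0.000 0 0 0; 0.023 -0.017 0.000 0 0 0; 0.036 -0.026 0.000 0 0 0; 0.049 -0.036 0.000 0 0 0; 0.062 -0.045 -0.001 0 0 0; 0.075 -0.055 -0.002 0 0 0; 0.088 -0.064 -0.003 0 0 0  endcmd [0.6809, -0.2025, 0.2716]
```

View pics/s3.png

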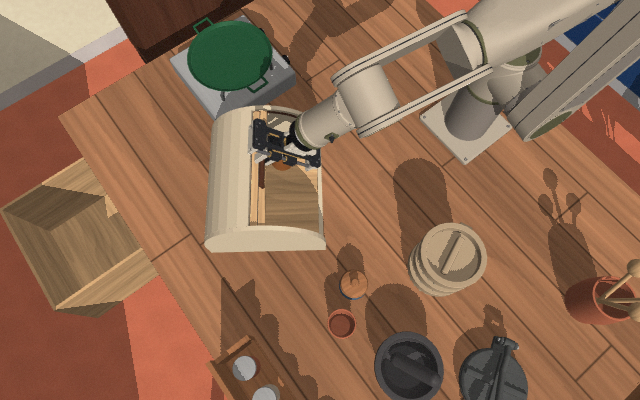

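```bash
python3 -m handwheel '0.011 -0.008 0 0 0 0; 0.023 -0.017 0 0 0 0; 0.036 -0.026 0 0 0 0; 0.049 -0.036 0 0 0 0; 0.062 -0.045 -0.001 0 0 0'; python3 -c "
from h import *
log();show();p,R1,s=cur(); g=p-GO*R1[:,2]; b=w2b(g); f=np.array(s['force']); print(b,np.hypot(b[0],b[2]-.075),np.arctan2(b[2]-.075,-b[0])+.122, 'Fx %.1f Fz %.1f'%(f@EX,f[2]))
"
python3 -m handwheel '0.008 -0.006 0 0 0 0; 0.016 -0.012 0 0 0 0;0.024 -0.018 -0.001 0 0 0'; python3 -c "
from h import *
log();show();p,R1,s=cur(); g=p-GO*R1[:,2]; b=w2b(g); f=np.array(s['force']); print(b,np.hypot(b[0],b[2]-.075),np.arctan2(b[2]-.075,-b[0])+.122, 'Fx %.1f Fz %.1f'%(f@EX,f[2]))
"
```

```text
t: 7.75
tool_pos: [0.673, -0.1972, 0.2715]
orientation: [2.22, 1.12, 0.406]
force: [-2.7, -1.1, 0.9]
opening: 0.0131
t 7.75 tcp [ 0.673  -0.1972  0.2715] z [ 0.517 -0.384 -0.765] y [ 0.616 -0.454  0.644] F [-2.7 -1.1  0.9] op 0.0131 q [-0.22 -0.18  1.86 -0.36  0.84  0.58]
[0.00841802 0.00246869 0.28593181] 0.2110997210780653 1.7326838946593512 Fx -1.5 Fz 0.9
t: 8.05
tool_pos: [0.68, -0.2024, 0.271]
orientation: [2.22, 1.12, 0.406]
force: [-14.9, 9.4, 4.9]
opening: 0.0131
t 8.05 tcp [ 0.68   -0.2024  0.271 ] z [ 0.516 -0.384 -0.766] y [ 0.616 -0.454  0.643] F [-14.9   9.4   4.9] op 0.0131 q [-0.22 -0.16  1.84 -0.36  0.84  0.57]
[0.01721229 0.00247512 0.28536926] 0.21107223916529852 1.7744338872789522 Fx -17.6 Fz 4.9
```

```bash
python3 -m handwheel '0 0 0 0 0 0'; python3 -m handwheel '-0.003 0.002 0 0 0 0; -0.003 0.002 0 0 0 0;-0.003 0.002 0 0 0 0' 0.3; python3 -c "
from h import *
log();show();p,R,s=cur(); print('back .09:', -R[:,2]*.09/.3)"
```

```text
t: 8.15
tool_pos: [0.68, -0.2024, 0.2709]
orientation: [2.22, 1.12, 0.406]
force: [-1.3, -0.8, -1.4]
opening: 0.0133
t: 8.45
tool_pos: [0.6795, -0.2016, 0.2721]
orientation: [2.218, 1.12, 0.408]
force: [-0.7, -0.4, -0.8]
opening: 0.0311
t 8.45 tcp [ 0.6795 -0.2016  0.2721] z [ 0.518 -0.384 -0.764] y [ 0.615 -0.454  0.645] F [-0.7 -0.4 -0.8] op 0.0311 q [-0.22 -0.16  1.84 -0.36  0.84  0.57]
back .09: [-0.15539267  0.11516722  0.22932428]
```

```bash
python3 -m handwheel '0 0 0 0 0 0; 0 0 0 0 0 0;0.008 -0.006 0 0 0 0;0.016 -0.012 -0.001 0 0 0' 1 14; python3 -c "
from h import *
show()"
python3 -m handwheel '0.006 -0.004 0 0 0 0;0.006 -0.004 0 0 0 0';python3 -c "
from h import *
show()"
```

```text
t: 8.85
tool_pos: [0.6818, -0.2038, 0.2685]
orientation: [2.225, 1.122, 0.402]
force: [-24.4, 16.8, 4.0]
opening: 0.0133
t 8.85 tcp [ 0.6818 -0.2038  0.2685] z [ 0.512 -0.382 -0.77 ] y [ 0.619 -0.457  0.638] F [-24.4  16.8   4. ] op 0.0133 q [-0.23 -0.14  1.83 -0.35  0.84  0.56]
t: 9.05
tool_pos: [0.6829, -0.2046, 0.2667]
orientation: [2.227, 1.124, 0.4]
force: [-20.6, 14.3, 2.7]
opening: 0.0134
t 9.05 tcp [ 0.6829 -0.2046  0.2667] z [ 0.51  -0.381 -0.771] y [ 0.621 -0.457  0.637] F [-20.6  14.3   2.7] op 0.0134 q [-0.23 -0.14  1.83 -0.35  0.84  0.56]
```

```bash
python3 -m handwheel '-0.012 0.009 0 0 0 0; -0.012 0.009 0 0 0 0;-0.012 0.009 0 0 0 0' 0.3;  python3 -m handwheel '-0.08 0.06 0.115 0 0 0; -0.155 0.115 0.23 0 0 0;-0.23 0.17 0.34 0 0 0;-0.23 0.17 0.34 0 0 0';python3 -c "
from h import *
log();show()
im,d=robot.read_camera('side'); cv2.imwrite('pics/s4.png',im[:,:,::-1]);np.savez('c_side2.npz',im=im,W=cloud('side',d))
im,d=robot.read_camera('top'); cv2.imwrite('pics/t4.png',im[:,:,::-1]);np.savez('c_top2.npz',im=im,W=cloud('top',d))
for c in('side','top'):
  print(robot.tip_of(c,'jar_mid')[:2]); 
  for e in robot.silhouettes(c,'jar_mid')[:1]: print(e['conf'],e['rect']); np.save('jar_%s.npy'%c,e['pixels'])
"
```

```text
t: 9.35
tool_pos: [0.6825, -0.204, 0.2717]
orientation: [2.218, 1.119, 0.407]
force: [-0.6, 0.4, 0.4]
opening: 0.031
t: 9.75
tool_pos: [0.614, -0.152, 0.3825]
orientation: [2.212, 1.115, 0.418]
force: [0.5, -0.2, 2.0]
opening: 0.0326
t 9.75 tcp [ 0.614  -0.152   0.3825] z [ 0.526 -0.385 -0.758] y [ 0.609 -0.452  0.652] F [ 0.5 -0.2  2. ] op 0.0326 q [-0.14 -0.4   1.84 -0.36  1.08  0.57]
[{'at': [151.3, 283.8], 'conf': 0.75}]
0.83 [281.4, 155.1, 22.3, 35.6]
[{'at': [176.4, 350.9], 'conf': 0.64}, {'at': [204.0, 374.3], 'conf': 0.63}]
0.6 [372.4, 205.2, 26.5, 23.7]
```

View pics/s4.png

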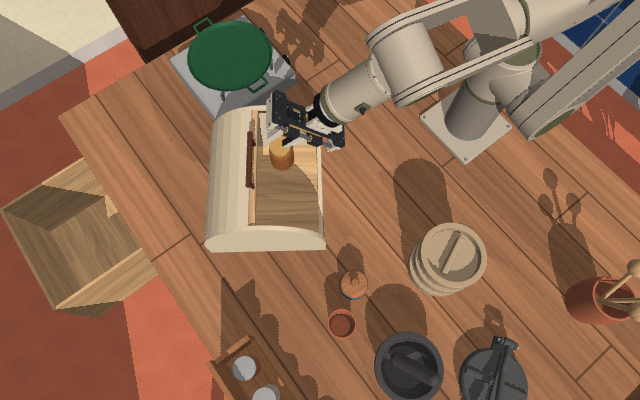

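View pics/t4.png

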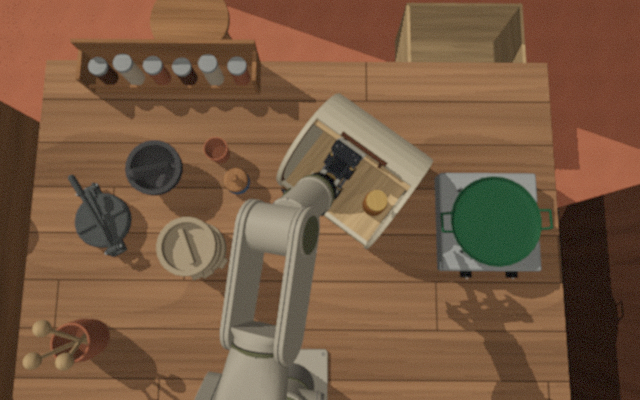

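```bash
python3 -c "
from h import *
print('jar tri',w2b(tri([('side',[151.3,283.8]),('top',[204.,374.3])])))
for c in('side','top'):
  z=np.load('c_%s2.npz'%c);W=z['W'];b=(W-BIN)@np.stack([EX,EY,EZ],1)
  m=np.load('jar_%s.npy'%c); q=b[m]; q=q[q[:,2]>.115]; (x,y),r=cv2.minEnclosingCircle(q[:,:2].astype(np.float32)); print(c,'jar cap',x,y,r,np.percentile(q[:,2],[50,98]))
  r=np.hypot(b[...,0],b[...,2]-.075);k=(r>.195)&(r<.225)&(np.abs(b[...,1])<.08)&(np.abs(b[...,0])<.06)&(b[...,2]<.31)
  h=b[k];print('handle',k.sum(),np.median(h,0),np.percentile(h[:,1],[2,98]))
  k=(b[...,2]<.03)&(b[...,2]>.0)&(np.abs(b[...,0])<.1)&(np.abs(b[...,1])<.15); print('floor',k.sum(),np.nanmedian(b[k],0))
p,R,s=cur();print(w2b(p))
"
```

```text
jar tri [-0.0500978  -0.11213757  0.08328864]
side jar cap -0.06375379860401154 -0.0635756105184555 0.07969215512275696 [0.12641542 0.37175285]
handle 317 [0.01988044 0.00416578 0.28476655] [-0.07326889  0.073357  ]
floor 2983 [-0.03012477 -0.00308445  0.01692977]
top jar cap -0.04132964834570885 -0.11140381544828415 0.032257094979286194 [0.12688421 0.13220172]
handle 288 [ 0.02121117 -0.00104576  0.28479988] [-0.07177044  0.07052874]
floor 2500 [-0.01499038 -0.03586527  0.01658465]
[-0.05392409  0.00221947  0.37084792]
```

```bash
cat >> h.py <<'E'
def Rcarry(yaw_deg,th=15):
    a=np.radians(yaw_deg);t=np.radians(th); u=np.array([np.cos(a),np.sin(a),0]); j=np.array([np.sin(a),-np.cos(a),0])
    return Rz(np.sin(t)*u-np.cos(t)*EZ, j)
E
python3 -c "
from h import *
R=Rcarry(22); rows([([.47,.10,.36],R),([.40,.285,.30],R)])"
```

```text
-0.476 0.844 -0.036 0.903 0.287 -0.553   |rot deg 49.4 dist mm 291
-0.710 1.461 -0.236 0.903 0.287 -0.553   |rot deg 49.4 dist mm 492
```

```bash
python3 -m handwheel '-0.1 0.1 0.05 0 0 0;-0.3 0.4 0.05 0.3 0.1 -0.2;-0.47 0.84 0 0.9 0.287 -0.55;-0.47 0.84 0 0.9 0.287 -0.55;-0.47 0.84 0 0.9 0.287 -0.55' 0;  python3 -c "
from h import *
show();R=Rcarry(22); rows([([.40,.285,.30],R)])"
```

```text
t: 10.55
tool_pos: [0.4919, 0.0563, 0.376]
orientation: [2.852, 0.79, 0.411]
force: [1.7, -0.5, 0.2]
opening: 0.0465
t 10.55 tcp [0.4919 0.0563 0.376 ] z [ 0.301 -0.074 -0.951] y [ 0.481 -0.849  0.219] F [ 1.7 -0.5  0.2] op 0.0465 q [ 0.09 -0.47  1.77 -0.1   1.54  1.1 ]
-0.306 0.762 -0.253 0.272 0.083 -0.162   |rot deg 14.7 dist mm 258
```

```bash
python3 -m handwheel '-0.306 0.762 -0.1 0.272 0.083 -0.16;-0.306 0.762 -0.1 0.272 0.083 -0.16;-0.306 0.762 -0.25 0.272 0.083 -0.16;-0.306 0.762 -0.25 0.272 0.083 -0.16;-0.306 0.762 -0.25 0.272 0.083 -0.16';  python3 -m handwheel '0 0 0 0 0 0'; python3 -c "
from h import *
log();show();R=Rcarry(22); c=np.array([.411,.288,0])
t=np.array([.411,.288,.1885])+np.r_[R[:2,2]*.009,0]; print(t)
rows([(t-R[:,2]*.05,R),(t,R)])
im,d=robot.read_camera('top'); cv2.imwrite('pics/t5.png',cv2.resize(im[180:330,110:310][:,:,::-1],None,fx=4,fy=4));
im,d=robot.read_camera('side'); cv2.imwrite('pics/s5.png',cv2.resize(im[180:330,360:560][:,:,::-1],None,fx=4,fy=4));
"
```

```text
t: 11.05
tool_pos: [0.4037, 0.2755, 0.3038]
orientation: [-3.014, -0.591, -0.4]
force: [1.0, 0.5, 0.5]
opening: 0.0464
t: 11.15
tool_pos: [0.4003, 0.2785, 0.3005]
orientation: [-3.012, -0.604, -0.389]
force: [-0.4, -1.2, -0.6]
opening: 0.0466
t 11.15 tcp [0.4003 0.2785 0.3005] z [ 0.236  0.093 -0.967] y [ 0.385 -0.923  0.005] F [-0.4 -1.2 -0.6] op 0.0466 q [ 0.53 -0.46  1.89 -0.04  1.46  1.71]
[0.41315976 0.2888726  0.1885    ]
0.003 0.019 -0.212 0.008 -0.004 -0.014   |rot deg 0.8 dist mm 64
0.043 0.035 -0.373 0.008 -0.004 -0.014   |rot deg 0.8 dist mm 113
```

View pics/s5.png

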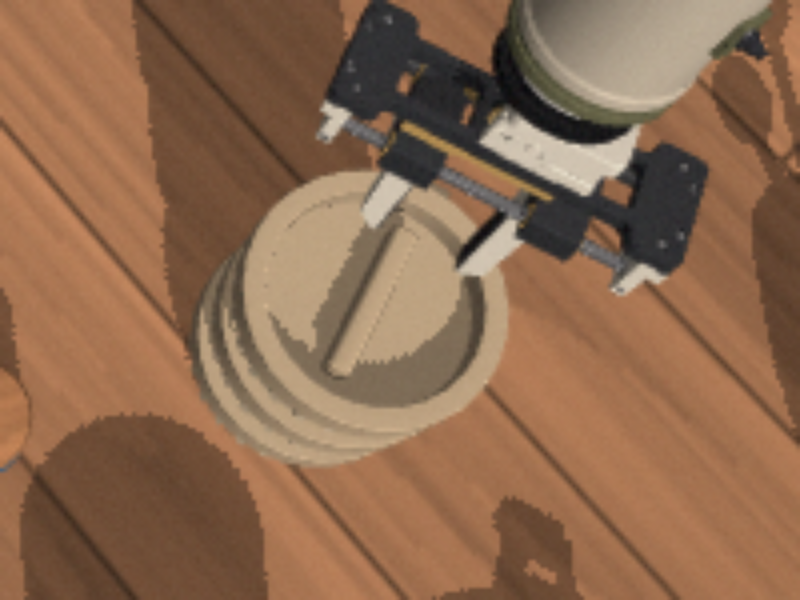

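```bash
python3 -m handwheel '0.003 0.019 -0.1 0.008 -0.004 -0.014;0.003 0.019 -0.212 0.008 -0.004 -0.014;0.02 0.027 -0.28 0.008 -0.004 -0.014;0.035 0.033 -0.345 0.008 -0.004 -0.014;0.035 0.033 -0.345 0.008 -0.004 -0.014'; python3 -c "
from h import *
show();R=Rcarry(22)
t=np.array([.411,.288,.1885])+np.r_[R[:2,2]*.009,0]
rows([(t,R)])
im,d=robot.read_camera('top'); cv2.imwrite('pics/t6.png',cv2.resize(im[180:330,110:310][:,:,::-1],None,fx=4,fy=4));
im,d=robot.read_camera('side'); cv2.imwrite('pics/s6.png',cv2.resize(im[180:330,360:560][:,:,::-1],None,fx=4,fy=4));
"
```

```text
t: 11.75
tool_pos: [0.4149, 0.282, 0.1992]
orientation: [-3.015, -0.571, -0.401]
force: [-0.0, -0.1, -0.2]
opening: 0.0468
t 11.75 tcp [0.4149 0.282  0.1992] z [ 0.244  0.094 -0.965] y [ 0.365 -0.931  0.002] F [-0.  -0.1 -0.2] op 0.0468 q [ 0.53 -0.41  2.04 -0.04  1.25  1.73]
-0.006 0.023 -0.036 0.001 0.004 0.013   |rot deg 0.6 dist mm 13
```

View pics/s6.png

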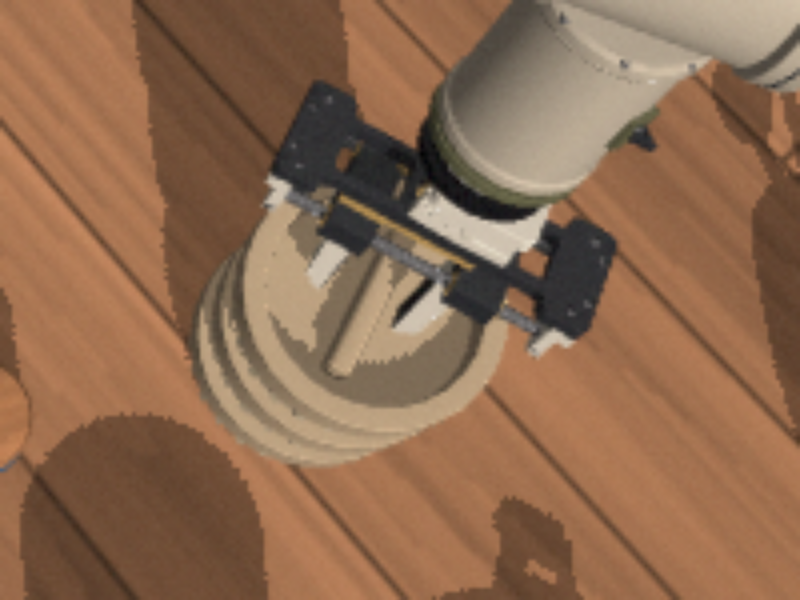

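```bash
python3 -m handwheel '-0.006 0.023 0 0 0 0.013;-0.006 0.023 -0.015 0 0 0.013;-0.006 0.023 -0.015 0 0 0.013'; python3 -c "
from h import *
show();R=Rcarry(22)
t=np.array([.411,.288,.1885])+np.r_[R[:2,2]*.009,0]
rows([(t,R)])
"
```

```text
t: 12.15
tool_pos: [0.4131, 0.2917, 0.198]
orientation: [-3.006, -0.59, -0.408]
force: [0.1, 1.2, 0.1]
opening: 0.0464
t 12.15 tcp [0.4131 0.2917 0.198 ] z [ 0.247  0.1   -0.964] y [ 0.378 -0.926  0.001] F [0.1 1.2 0.1] op 0.0464 q [ 0.55 -0.4   2.03 -0.05  1.24  1.74]
0.000 -0.009 -0.032 -0.003 0.010 -0.005   |rot deg 0.5 dist mm 10
```

```bash
python3 -m handwheel '0 -0.008 -0.015 0 0 0;0 -0.008 -0.03 0 0.01 0;0 -0.008 -0.03 0 0.01 0;0 -0.008 -0.03 0 0.01 0'; python3 -c "
from h import *
show();R=Rcarry(22)
t=np.array([.411,.288,.1885])+np.r_[R[:2,2]*.009,0]
rows([(t,R)])
"
```

```text
t: 12.55
tool_pos: [0.4129, 0.2889, 0.1884]
orientation: [-3.007, -0.589, -0.395]
force: [0.2, 0.3, 0.3]
opening: 0.0466
t 12.55 tcp [0.4129 0.2889 0.1884] z [ 0.239  0.099 -0.966] y [ 0.377 -0.926 -0.002] F [0.2 0.3 0.3] op 0.0466 q [ 0.54 -0.39  2.04 -0.04  1.23  1.73]
0.001 -0.000 0.000 -0.002 -0.001 -0.004   |rot deg 0.2 dist mm 0
```

```bash
python3 -m handwheel '0 0 0 0 0 0;0 0 0 0 0 0;0 0 0 0 0 0;0 0 0 0 0 0' 1 30; python3 -c "
from h import *
log();show()"
```

```text
t: 12.95
tool_pos: [0.413, 0.2891, 0.1888]
orientation: [-3.007, -0.589, -0.396]
force: [0.0, 0.3, -1.0]
opening: 0.0196
t 12.95 tcp [0.413  0.2891 0.1888] z [ 0.239  0.1   -0.966] y [ 0.378 -0.926 -0.002] F [ 0.   0.3 -1. ] op 0.0196 q [ 0.54 -0.39  2.04 -0.04  1.23  1.73]
```

```bash
python3 -m handwheel '0 0 0 0 0 0;0 0 0 0 0 0' 1 40; python3 -c "
from h import *
log();show()"
python3 -m handwheel '0 0 0.03 0 0 0;0 0 0.06 0 0 0;0 0 0.09 0 0 0;0 0 0.09 0 0 0'; python3 -c "
from h import *
log();show()
im,d=robot.read_camera('side'); cv2.imwrite('pics/s7.png',cv2.resize(im[180:330,360:560][:,:,::-1],None,fx=4,fy=4));
"
```

```text
t: 13.15
tool_pos: [0.4131, 0.289, 0.1888]
orientation: [-3.007, -0.589, -0.396]
force: [-0.8, 0.1, 0.6]
opening: 0.0159
t 13.15 tcp [0.4131 0.289  0.1888] z [ 0.239  0.1   -0.966] y [ 0.378 -0.926 -0.002] F [-0.8  0.1  0.6] op 0.0159 q [ 0.54 -0.39  2.04 -0.04  1.23  1.73]
t: 13.55
tool_pos: [0.414, 0.2896, 0.2182]
orientation: [-3.005, -0.589, -0.4]
force: [-0.6, 0.2, -1.0]
opening: 0.0159
t 13.55 tcp [0.414  0.2896 0.2182] z [ 0.242  0.101 -0.965] y [ 0.378 -0.926 -0.003] F [-0.6  0.2 -1. ] op 0.0159 q [ 0.54 -0.41  2.   -0.04  1.28  1.73]
```

View pics/s7.png

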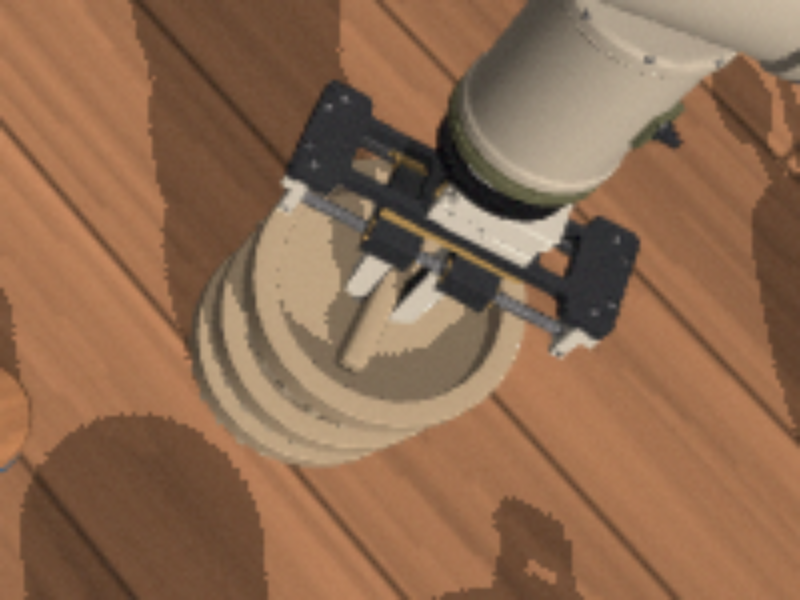

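```bash
python3 -m handwheel '0 0 0.08 0 0 0;0 0 0.2 0 0 0;0 0 0.3 0 0 0;0 0 0.3 0 0 0'; python3 -c "
from h import *
log();show()
for c in ('side','top'):
  im,d=robot.read_camera(c); cv2.imwrite('pics/%s8.png'%c,im[:,:,::-1]); W=cloud(c,d)
  w=W[(np.hypot(W[...,0]-.413,W[...,1]-.289)<.095)]
  z=w[:,2]; k=(z>.27)&(z<.32); 
  if k.sum()>50:
    # rim points
    rr=np.hypot(w[:,0]-.415,w[:,1]-.289); k&=(rr>.068)&(rr<.08); A=np.c_[w[k][:,:2]-[.415,.289],np.ones(k.sum())]; s,*_=np.linalg.lstsq(A,z[k],rcond=None); 
    for _ in range(3):
      e=abs(A@s-z[k])<.004; s,*_=np.linalg.lstsq(A[e],z[k][e],rcond=None)
    print(c,k.sum(),'slope deg',np.degrees(s[:2]),'z',s[2])
R=Rcarry(22-45); rows([([.44,.14,.30],R)])
"
```

```text
t: 14.0
tool_pos: [0.4148, 0.2901, 0.3112]
orientation: [-3.003, -0.588, -0.407]
force: [0.9, -1.0, -0.7]
opening: 0.0157
t 14.00 tcp [0.4148 0.2901 0.3112] z [ 0.246  0.104 -0.964] y [ 0.378 -0.926 -0.003] F [ 0.9 -1.  -0.7] op 0.0157 q [ 0.54 -0.42  1.85 -0.04  1.45  1.72]
side 235 slope deg [-1.19050403 -0.44991652] z 0.30972508235846113
top 22 slope deg [20.09468836 10.45160974] z 0.30104922514619614
0.089 -0.497 -0.019 -0.003 0.001 -1.004   |rot deg 45.2 dist mm 152
```

View pics/side8.png

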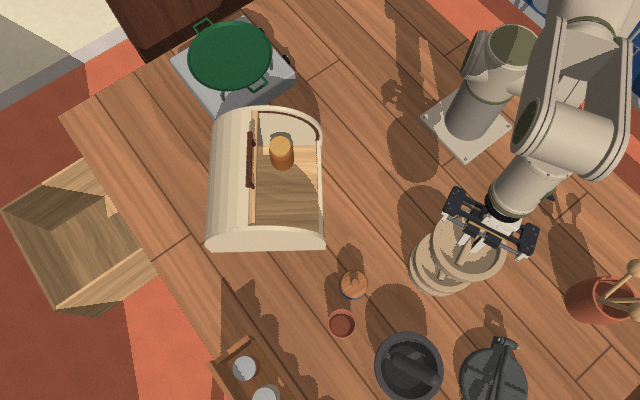

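```bash
python3 -m handwheel '0.02 -0.1 0 0 0 -0.19;0.04 -0.2 0 0 0 -0.38;0.06 -0.3 0 0 0 -0.57;0.075 -0.4 0 0 0 -0.76;0.09 -0.5 0 0 0 -0.95'; python3 -c "
from h import *
log();show(); p,R,s=cur()
for c in ('side',):
  im,d=robot.read_camera(c); cv2.imwrite('pics/%s9.png'%c,im[:,:,::-1]); W=cloud(c,d); o=p[:2]-R[:2,2]*.009
  w=W[(np.hypot(W[...,0]-o[0],W[...,1]-o[1])<.095)]
  z=w[:,2]; k=(z>p[2]+.008)&(z<p[2]+.034); rr=np.hypot(w[:,0]-o[0],w[:,1]-o[1]); k&=(rr>.066)&(rr<.084); A=np.c_[w[k][:,:2]-o,np.ones(k.sum())]; s,*_=np.linalg.lstsq(A,z[k],rcond=None)
  for _ in range(4):
      e=abs(A@s-z[k])<.004; s,*_=np.linalg.lstsq(A[e],z[k][e],rcond=None)
  print(c,k.sum(),e.sum(),'slope deg',np.degrees(s[:2]),'rim-tcp',s[2]-p[2])
R=Rcarry(-36.34); e=b2w(-.26,.04,.17); print(e); rows([(e+[0,0,.04],R),(e,R)])
"
```

```text
t: 14.6
tool_pos: [0.4391, 0.1377, 0.303]
orientation: [3.019, -0.557, 0.393]
force: [0.8, 0.1, -2.8]
opening: 0.0158
t 14.60 tcp [0.4391 0.1377 0.303 ] z [ 0.239 -0.091 -0.967] y [-0.357 -0.934  0.   ] F [ 0.8  0.1 -2.8] op 0.0158 q [ 0.33 -0.48  1.9  -0.16  1.52  2.25]
side 883 762 slope deg [-0.17357156 -0.12759686] rim-tcp 0.022201841806225864
[ 0.46926918 -0.00070973  0.17      ]
0.099 -0.450 -0.310 0.002 -0.003 -0.329   |rot deg 14.8 dist mm 167
0.099 -0.450 -0.443 0.002 -0.003 -0.329   |rot deg 14.8 dist mm 192
```

View pics/side9.png

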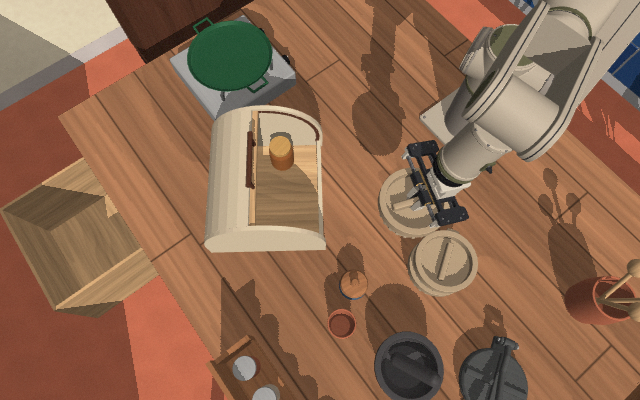

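```bash
python3 -m handwheel '0.02 -0.12 -0.05 0 0 -0.1;0.05 -0.25 -0.12 0 0 -0.2;0.08 -0.37 -0.22 0 0 -0.329;0.1 -0.45 -0.31 0 0 -0.329;0.1 -0.45 -0.31 0 0 -0.329'; python3 -c "
from h import *
log();show(); p,R,s=cur()
R=Rcarry(-36.34); e=b2w(-.26,.04,.165); print(w2b(p)); rows([(e,R)]+[(b2w(x,.04,z),R) for x,z in ((-.21,.15),(-.17,.14),(-.12,.132),(-.08,.13),(-.05,.13),(-.03,.13))])
"
```

```text
t: 15.15
tool_pos: [0.4664, 0.0016, 0.2052]
orientation: [2.893, -0.926, 0.366]
force: [-0.6, 0.5, -2.6]
opening: 0.0159
t 15.15 tcp [0.4664 0.0016 0.2052] z [ 0.201 -0.149 -0.968] y [-0.581 -0.814  0.005] F [-0.6  0.5 -2.6] op 0.0159 q [ 0.02 -0.45  2.05 -0.16  1.34  2.23]
[-0.26369498  0.04019908  0.20520177]
0.010 -0.008 -0.134 -0.001 -0.012 -0.018   |rot deg 1.0 dist mm 40
0.144 -0.107 -0.184 -0.001 -0.012 -0.018   |rot deg 1.0 dist mm 77
0.251 -0.186 -0.217 -0.001 -0.012 -0.018   |rot deg 1.0 dist mm 114
0.385 -0.284 -0.244 -0.001 -0.012 -0.018   |rot deg 1.0 dist mm 161
0.493 -0.363 -0.251 -0.001 -0.012 -0.018   |rot deg 1.0 dist mm 198
0.573 -0.423 -0.251 -0.001 -0.012 -0.018   |rot deg 1.0 dist mm 227
0.627 -0.462 -0.251 -0.001 -0.012 -0.018   |rot deg 1.0 dist mm 245
```

```bash
python3 -m handwheel '0.01 -0.008 -0.134 0 -0.012 -0.018;0.144 -0.107 -0.184 0 -0.012 -0.018;0.25 -0.186 -0.217 0 -0.012 -0.018;0.385 -0.284 -0.244 0 -0.012 -0.018;0.385 -0.284 -0.244 0 -0.012 -0.018'; python3 -c "
from h import *
log();show(); p,R,s=cur(); print(w2b(p))
R=Rcarry(-36.34);rows([(b2w(x,.04,z),R) for x,z in ((-.08,.13),(-.05,.13),(-.03,.13))])
for c in ('side','top'):
  im,d=robot.read_camera(c); cv2.imwrite('pics/%s10.png'%c,cv2.resize(im[70:290,180:430][:,:,::-1],None,fx=3,fy=2.7))
"
```

```text
t: 15.65
tool_pos: [0.5859, -0.0831, 0.134]
orientation: [2.888, -0.946, 0.384]
force: [-1.3, 0.8, -2.0]
opening: 0.0154
t 15.65 tcp [ 0.5859 -0.0831  0.134 ] z [ 0.212 -0.151 -0.966] y [-0.591 -0.806 -0.004] F [-1.3  0.8 -2. ] op 0.0154 q [-0.15 -0.05  1.86 -0.13  1.1   2.1 ]
[-0.11724657  0.04278012  0.13396103]
0.095 -0.081 -0.013 -0.003 0.004 -0.002   |rot deg 0.2 dist mm 38
0.175 -0.140 -0.013 -0.003 0.004 -0.002   |rot deg 0.2 dist mm 67
0.229 -0.180 -0.013 -0.003 0.004 -0.002   |rot deg 0.2 dist mm 87
```

View pics/side10.png

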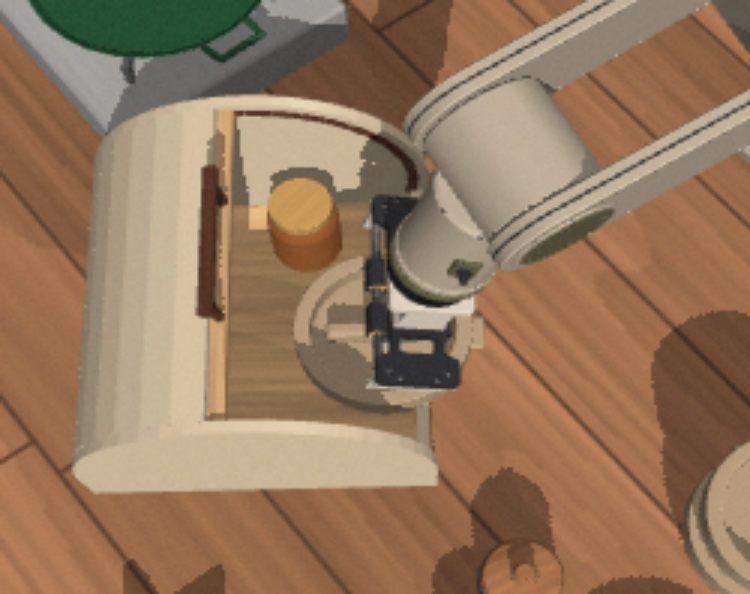

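View pics/top10.png

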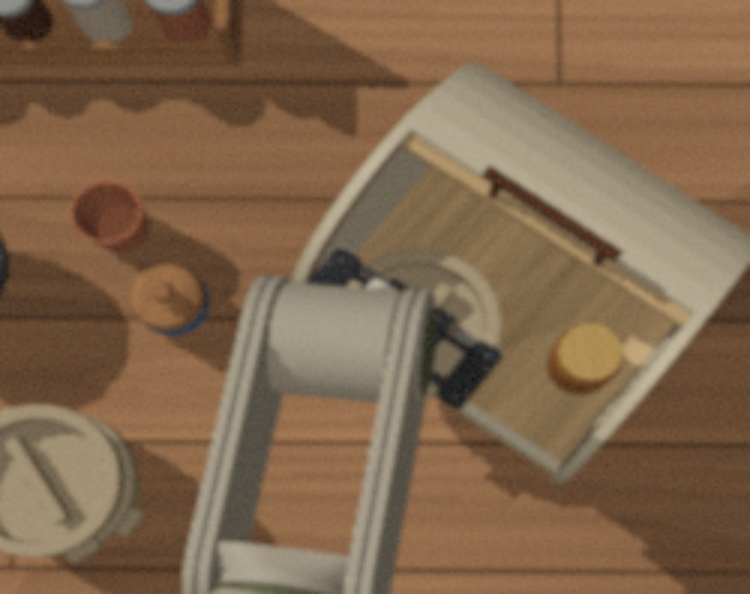

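```bash
python3 -m handwheel '0.05 -0.04 -0.01 0 0 0;0.095 -0.081 -0.013 0 0 0;0.14 -0.112 -0.013 0 0 0;0.18 -0.142 -0.013 0 0 0;0.23 -0.18 -0.013 0 0 0'; python3 -m handwheel '0 0 0 0 0 0'; python3 -c "
from h import *
log();show(); p,R,s=cur(); print(w2b(p))
R=Rcarry(-36.34);rows([(b2w(-.03,.04,z),R) for z in (.10,.08,.07,.066,.064)])
for c in ('side',):
  im,d=robot.read_camera(c); cv2.imwrite('pics/%s11.png'%c,cv2.resize(im[70:290,180:430][:,:,::-1],None,fx=3,fy=2.7))
"
```

```text
t: 16.25
tool_pos: [0.6545, -0.1335, 0.1369]
orientation: [2.89, -0.943, 0.397]
force: [0.1, 0.4, -1.7]
opening: 0.0157
t: 16.35
tool_pos: [0.6554, -0.1348, 0.1372]
orientation: [2.889, -0.944, 0.399]
force: [0.5, -0.1, -1.9]
opening: 0.0156
t 16.35 tcp [ 0.6554 -0.1348  0.1372] z [ 0.222 -0.152 -0.963] y [-0.59  -0.808 -0.009] F [ 0.5 -0.1 -1.9] op 0.0156 q [-0.22  0.13  1.66 -0.11  1.1   2.02]
[-0.0306071   0.04234491  0.13720997]
-0.003 -0.007 -0.124 -0.001 0.017 -0.005   |rot deg 0.8 dist mm 37
-0.003 -0.007 -0.191 -0.001 0.017 -0.005   |rot deg 0.8 dist mm 57
-0.003 -0.007 -0.224 -0.001 0.017 -0.005   |rot deg 0.8 dist mm 67
-0.003 -0.007 -0.237 -0.001 0.017 -0.005   |rot deg 0.8 dist mm 71
-0.003 -0.007 -0.244 -0.001 0.017 -0.005   |rot deg 0.8 dist mm 73
```

View pics/side11.png

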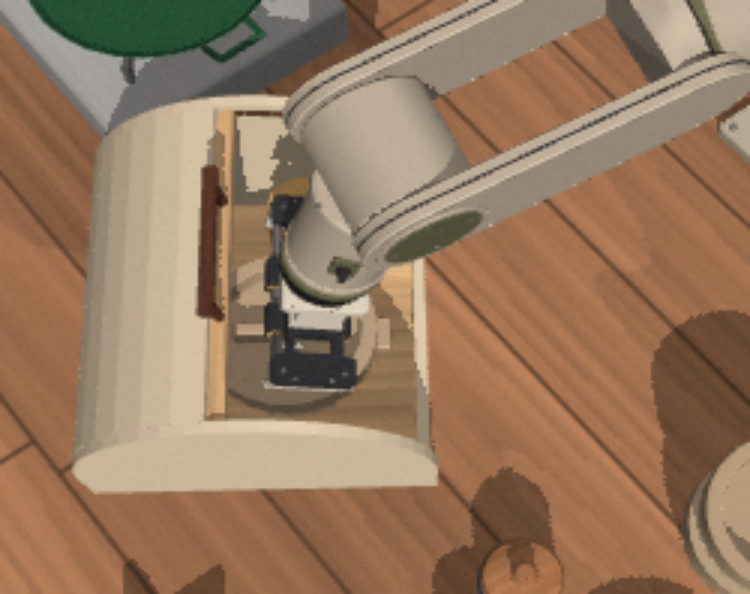

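```bash
python3 -m handwheel '0 -0.003 -0.05 0 0.017 0;0 -0.005 -0.1 0 0.017 0;0 -0.007 -0.15 0 0.017 0;0 -0.007 -0.195 0 0.017 0;0 -0.007 -0.195 0 0.017 0'; python3 -m handwheel '0 0 0 0 0 0';  python3 -c "
from h import *
log();show(); p,R,s=cur(); print(w2b(p))
R=Rcarry(-36.34);rows([(b2w(-.03,.04,z),R) for z in (.07,.066,.064)])
"
```

```text
t: 16.9
tool_pos: [0.6517, -0.1365, 0.0726]
orientation: [2.889, -0.943, 0.366]
force: [-1.2, 0.2, -3.9]
opening: 0.0157
t: 17.0
tool_pos: [0.6539, -0.1371, 0.0761]
orientation: [2.888, -0.943, 0.373]
force: [-0.3, -0.5, -2.2]
opening: 0.0156
t 17.00 tcp [ 0.6539 -0.1371  0.0761] z [ 0.205 -0.151 -0.967] y [-0.59  -0.807  0.001] F [-0.3 -0.5 -2.2] op 0.0156 q [-0.23  0.21  1.69 -0.12  1.01  2.03]
[-0.03045619  0.03954086  0.07609604]
0.002 0.000 -0.020 -0.002 -0.005 -0.004   |rot deg 0.3 dist mm 6
0.002 0.000 -0.034 -0.002 -0.005 -0.004   |rot deg 0.3 dist mm 10
0.002 0.000 -0.040 -0.002 -0.005 -0.004   |rot deg 0.3 dist mm 12
```

```bash
python3 -m handwheel '0 0 -0.006 0 0 0;0 0 -0.012 0 0 0;0 0 -0.018 0 0 0;0 0 -0.024 0 0 0;0 0 -0.028 0 0 0' - 30;python3 -c "
from h import *
show()"; python3 -m handwheel '0 0 -0.004 0 0 0;0 0 -0.008 0 0 0';  python3 -c "
from h import *
show()"
```

```text
t: 17.5
tool_pos: [0.6545, -0.1373, 0.0686]
orientation: [2.888, -0.943, 0.376]
force: [-0.7, 0.3, -2.3]
opening: 0.016
t 17.50 tcp [ 0.6545 -0.1373  0.0686] z [ 0.206 -0.151 -0.967] y [-0.59  -0.807  0.   ] F [-0.7  0.3 -2.3] op 0.0160 q [-0.23  0.22  1.7  -0.12  0.99  2.03]
t: 17.7
tool_pos: [0.6545, -0.1373, 0.0662]
orientation: [2.888, -0.943, 0.376]
force: [0.2, 0.1, -1.1]
opening: 0.016
t 17.70 tcp [ 0.6545 -0.1373  0.0662] z [ 0.206 -0.151 -0.967] y [-0.59  -0.807  0.   ] F [ 0.2  0.1 -1.1] op 0.0160 q [-0.23  0.22  1.7  -0.12  0.99  2.03]
```

```bash
python3 -m handwheel '0 0 -0.003 0 0 0;0 0 -0.006 0 0 0;0 0 -0.006 0 0 0';python3 -c "
from h import *
show()"; python3 -m handwheel '0 0 -0.003 0 0 0;0 0 -0.003 0 0 0';  python3 -c "
from h import *
show()"
```

```text
t: 18.0
tool_pos: [0.6547, -0.1373, 0.0649]
orientation: [2.888, -0.943, 0.376]
force: [-1.3, 0.4, 0.7]
opening: 0.016
t 18.00 tcp [ 0.6547 -0.1373  0.0649] z [ 0.207 -0.151 -0.967] y [-0.59  -0.807  0.   ] F [-1.3  0.4  0.7] op 0.0160 q [-0.23  0.22  1.7  -0.12  0.98  2.03]
t: 18.2
tool_pos: [0.6549, -0.1374, 0.0649]
orientation: [2.888, -0.943, 0.377]
force: [-6.7, 1.7, 8.5]
opening: 0.0157
t 18.20 tcp [ 0.6549 -0.1374  0.0649] z [ 0.207 -0.152 -0.966] y [-0.59  -0.807  0.   ] F [-6.7  1.7  8.5] op 0.0157 q [-0.23  0.22  1.7  -0.12  0.98  2.03]
```

```bash
python3 -m handwheel '0 0 0.003 0 0 0;0 0 0.003 0 0 0'; python3 -m handwheel '0 0 0 0 0 0;0 0 0 0 0 0;0 0 0 0 0 0;0 0 0 0 0 0' 0.15 20;python3 -c "
from h import *
show()"
```

```text
t: 18.4
tool_pos: [0.6548, -0.1373, 0.0649]
orientation: [2.888, -0.943, 0.377]
force: [-2.5, 0.7, 2.9]
opening: 0.0156
t: 18.8
tool_pos: [0.6545, -0.1373, 0.0644]
orientation: [2.888, -0.943, 0.376]
force: [-0.7, -0.4, -0.9]
opening: 0.0385
t 18.80 tcp [ 0.6545 -0.1373  0.0644] z [ 0.206 -0.151 -0.967] y [-0.59  -0.807  0.   ] F [-0.7 -0.4 -0.9] op 0.0385 q [-0.23  0.22  1.7  -0.12  0.98  2.03]
```

```bash
python3 -m handwheel '-0.007 0.005 0.033 0 0 0;-0.021 0.015 0.1 0 0 0;-0.035 0.026 0.165 0 0 0;-0.056 0.041 0.26 0 0 0'; python3 -c "
from h import *
show()"; python3 -m handwheel '-0.1 0.073 0.05 0 0 0;-0.22 0.16 0.1 0 0 0;-0.35 0.256 0.2 0 0 0;-0.42 0.31 0.35 0 0 0;-0.45 0.33 0.45 0 0 0'; python3 -c "
from h import *
log();show(); p,R,s=cur(); print(w2b(p))
for c in ('side','top'):
  im,d=robot.read_camera(c); cv2.imwrite('pics/%s12.png'%c,cv2.resize(im[70:290,180:430][:,:,::-1],None,fx=3,fy=2.7));np.savez('c_%s3.npz'%c,im=im,W=cloud(c,d))
"
```

```text
t: 19.2
tool_pos: [0.6366, -0.1247, 0.1425]
orientation: [2.888, -0.943, 0.373]
force: [0.2, -0.5, 0.5]
opening: 0.0395
t 19.20 tcp [ 0.6366 -0.1247  0.1425] z [ 0.204 -0.151 -0.967] y [-0.59  -0.807  0.001] F [ 0.2 -0.5  0.5] op 0.0395 q [-0.21  0.09  1.69 -0.12  1.12  2.03]
t: 19.7
tool_pos: [0.5008, -0.0246, 0.2797]
orientation: [2.889, -0.942, 0.377]
force: [1.7, -0.3, 0.9]
opening: 0.0393
t 19.70 tcp [ 0.5008 -0.0246  0.2797] z [ 0.208 -0.151 -0.967] y [-0.589 -0.808 -0.001] F [ 1.7 -0.3  0.9] op 0.0393 q [-0.04 -0.38  1.87 -0.14  1.44  2.16]
[-0.22049407  0.03945043  0.27969237]
```

View pics/side12.png

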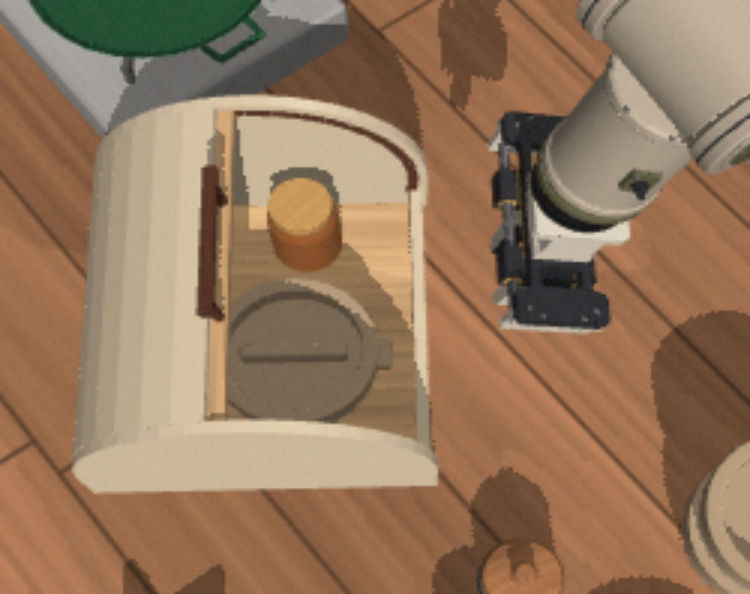

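View pics/top12.png

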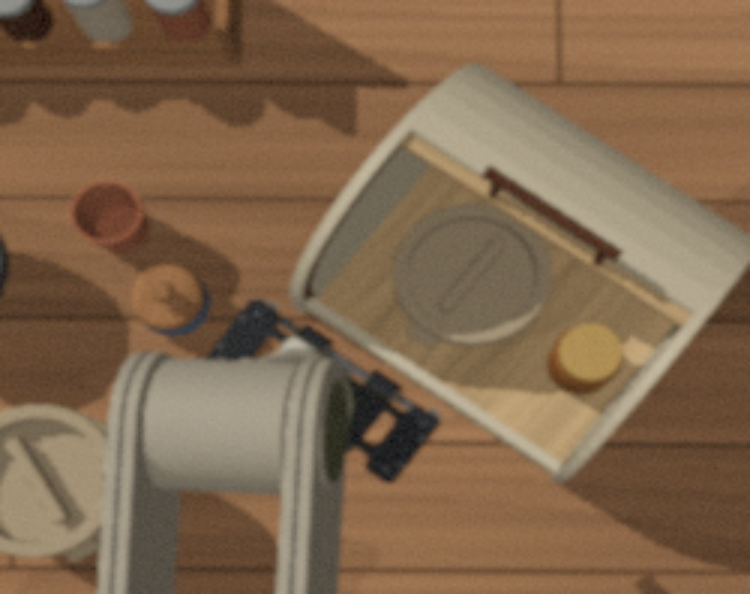

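```bash
python3 -c "
from h import *
for c in('side','top'):
  z=np.load('c_%s3.npz'%c);W=z['W'];b=(W-BIN)@np.stack([EX,EY,EZ],1)
  k=(b[...,2]>.079)&(b[...,2]<.095)&(abs(b[...,0])<.14)&(b[...,1]>-.06)&(b[...,1]<.14);q=b[k]
  (x,y),r=cv2.minEnclosingCircle(q[:,:2].astype(np.float32));print(c,k.sum(),x,y,r,q[:,0].min(),np.median(q[:,2]))
  A=np.c_[q[:,:2],np.ones(len(q))];s=np.linalg.lstsq(A,q[:,2],rcond=None)[0];print('tilt',np.degrees(s[:2]))
  k=(b[...,2]>.03)&(b[...,2]<.1)&(b[...,0]<-.105)&(b[...,0]>-.15)&(b[...,1]>.02)&(b[...,1]<.06);q=b[k]; q=q[np.argsort(q[:,0])][:8]; print(q.round(3).tolist())
  im=z['im']
for e in robot.tip_of('top','jar_mid')[:2]: print(e)
"

```

```text
side 883 -0.03488720580935478 0.040313269942998886 0.08283036947250366 -0.11432846719665975 0.08609664472453193
tilt [-0.3750991   0.33399891]
[[-0.128, 0.051, 0.064], [-0.128, 0.055, 0.067], [-0.126, 0.029, 0.072], [-0.126, 0.024, 0.066], [-0.126, 0.03, 0.067], [-0.126, 0.034, 0.068], [-0.126, 0.043, 0.077], [-0.125, 0.036, 0.065]]
top 872 -0.031848929822444916 0.041393429040908813 0.0824166014790535 -0.11351477792150552 0.08603057959066418
tilt [-0.24986802  0.10111649]
[[-0.15, 0.026, 0.056], [-0.15, 0.05, 0.045], [-0.15, 0.054, 0.049], [-0.15, 0.038, 0.048], [-0.149, 0.058, 0.053], [-0.149, 0.042, 0.049], [-0.126, 0.028, 0.065], [-0.126, 0.044, 0.065]]
{'at': [206.5, 374.9], 'conf': 0.95}
{'at': [176.5, 162.9], 'conf': 0.32}
```

```bash
python3 -c "
from h import *
R=Rhandle(50); pre=np.array([.681,-.203,.2715])-.1*R[:,2]; print(pre)
p,R0,s=cur(); rv=Ro.from_matrix(R@R0.T).as_rotvec(); print(np.degrees(rv))
for k in (.36,.72,1): print(k, (rv*.36/np.radians(45)).round(3), Ro.from_rotvec(rv*k).apply(R0.T).round(2)[2])
rows([([.53,-.05,.42],R)])"
```

```text
[ 0.62922251 -0.16490997  0.34810444]
[-45.60019723   9.11067317  80.01443638]
0.36 [-0.365  0.073  0.64 ] [ 0.28 -0.3  -0.91]
0.72 [-0.365  0.073  0.64 ] [ 0.4  -0.38 -0.83]
1 [-0.365  0.073  0.64 ] [ 0.52 -0.38 -0.77]
0.087 -0.082 0.458 -1.013 0.202 1.778   |rot deg 92.5 dist mm 142
```

```bash
python3 -m handwheel '0.01 -0.01 0.1 -0.09 0.018 0.156;0.03 -0.02 0.2 -0.18 0.036 0.312;0.05 -0.04 0.3 -0.27 0.054 0.47;0.07 -0.07 0.4 -0.36 0.072 0.626;0.087 -0.08 0.45 -0.446 0.089 0.782' 0.3;python3 -c "
from h import *
show()"
python3 -m handwheel '0.01 -0.01 0 -0.09 0.018 0.156;0.03 -0.03 0 -0.18 0.036 0.312;0.05 -0.05 0 -0.27 0.054 0.47;0.07 -0.07 0 -0.36 0.072 0.626;0.1 -0.1 0 -0.446 0.089 0.782';python3 -c "
from h import *
log();show()
R=Rhandle(50); pre=np.array([.681,-.203,.2715])-.1*R[:,2]; rows([(pre,R)])"
```

```text
t: 20.35
tool_pos: [0.5297, -0.0507, 0.4147]
orientation: [2.759, 0.055, 0.421]
force: [0.6, -0.2, -0.3]
opening: 0.0328
t 20.35 tcp [ 0.5297 -0.0507  0.4147] z [ 0.296 -0.334 -0.895] y [-0.014 -0.938  0.345] F [ 0.6 -0.2 -0.3] op 0.0328 q [ 0.06 -0.35  1.66 -0.36  1.54  1.54]
t: 20.85
tool_pos: [0.5589, -0.0799, 0.4109]
orientation: [2.359, 0.918, 0.41]
force: [0.2, 0.4, -0.2]
opening: 0.0328
t 20.85 tcp [ 0.5589 -0.0799  0.4109] z [ 0.465 -0.397 -0.791] y [ 0.518 -0.602  0.607] F [ 0.2  0.4 -0.2] op 0.0328 q [ 0.05 -0.47  1.82 -0.45  1.31  0.89]
0.234 -0.283 -0.209 -0.108 0.021 0.213   |rot deg 10.8 dist mm 127
```

```bash
python3 -m handwheel '0.08 -0.1 -0.05 -0.05 0.01 0.1;0.16 -0.2 -0.12 -0.108 0.021 0.213;0.234 -0.283 -0.209 -0.108 0.021 0.213;0.234 -0.283 -0.209 -0.108 0.021 0.213';python3 -m handwheel '0 0 0 0 0 0';python3 -c "
from h import *
log();show()
R=Rhandle(50); t=np.array([.681,-.203,.2715]); rows([(t-.1*R[:,2],R),(t-.04*R[:,2],R),(t,R)])
im,d=robot.read_camera('side'); cv2.imwrite('pics/s13.png',cv2.resize(im[70:290,180:430][:,:,::-1],None,fx=3,fy=2.7))"
```

```text
t: 21.25
tool_pos: [0.6275, -0.1678, 0.3412]
orientation: [2.232, 1.117, 0.4]
force: [-1.6, 0.4, -2.2]
opening: 0.0324
t: 21.35
tool_pos: [0.6281, -0.1658, 0.347]
orientation: [2.228, 1.115, 0.407]
force: [-0.0, 0.1, 0.4]
opening: 0.0326
t 21.35 tcp [ 0.6281 -0.1658  0.347 ] z [ 0.514 -0.381 -0.769] y [ 0.615 -0.461  0.64 ] F [-0.   0.1  0.4] op 0.0326 q [-0.17 -0.34  1.85 -0.35  1.02  0.56]
0.004 0.003 0.004 -0.006 -0.002 0.009   |rot deg 0.5 dist mm 2
0.107 -0.073 -0.150 -0.006 -0.002 0.009   |rot deg 0.5 dist mm 59
0.176 -0.124 -0.252 -0.006 -0.002 0.009   |rot deg 0.5 dist mm 99
```

View pics/s13.png

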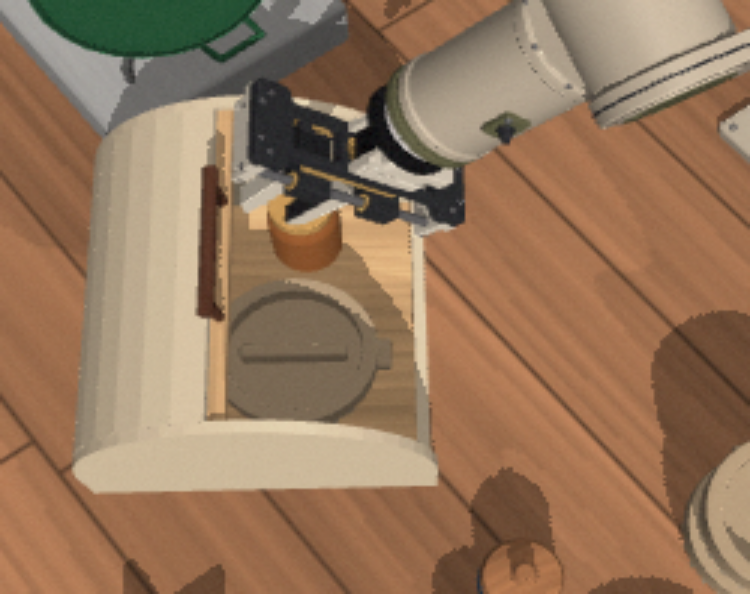

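```bash
python3 -m handwheel '0.05 -0.035 -0.07 0 0 0.009;0.107 -0.073 -0.15 0 0 0.009;0.14 -0.1 -0.2 0 0 0.009;0.176 -0.124 -0.252 0 0 0.009;0.18 -0.128 -0.258 0 0 0.009';python3 -m handwheel '0 0 0 0 0 0;0 0 0 0 0 0;0 0 0 0 0 0' 1 16;python3 -c "
from h import *
log();show();p,R1,s=cur(); b=w2b(p-GO*R1[:,2]);print(b)
im,d=robot.read_camera('side'); cv2.imwrite('pics/s14.png',cv2.resize(im[70:290,180:430][:,:,::-1],None,fx=3,fy=2.7))"
```

```text
t: 21.9
tool_pos: [0.683, -0.2026, 0.2711]
orientation: [2.222, 1.125, 0.414]
force: [-0.3, 0.5, -1.0]
opening: 0.0323
t: 22.2
tool_pos: [0.681, -0.2012, 0.271]
orientation: [2.226, 1.126, 0.412]
force: [-22.9, 17.2, 2.2]
opening: 0.0132
t 22.20 tcp [ 0.681  -0.2012  0.271 ] z [ 0.517 -0.375 -0.77 ] y [ 0.619 -0.458  0.638] F [-22.9  17.2   2.2] op 0.0132 q [-0.23 -0.15  1.83 -0.34  0.84  0.55]
[0.0173241  0.00390765 0.28549283]
```

View pics/s14.png

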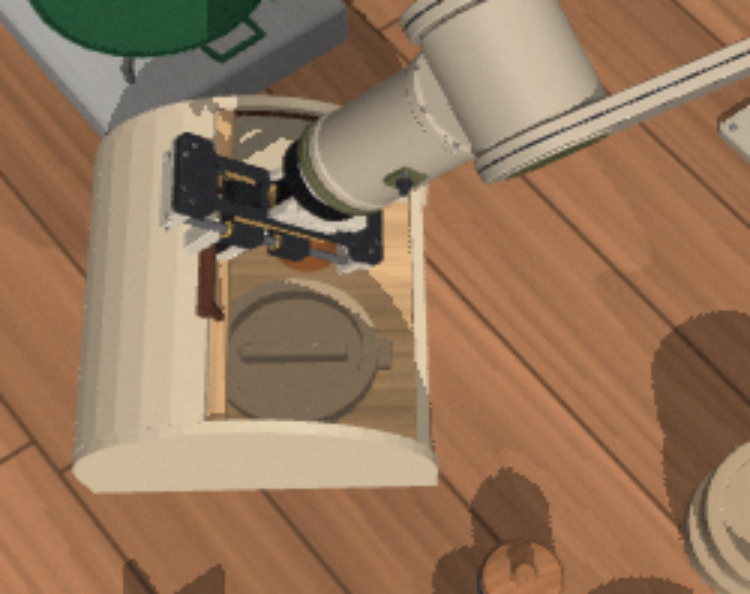

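```bash
python3 -m handwheel '-0.0075 0.0055 0 0 0 0;-0.0075 0.0055 0 0 0 0'; cat >> h.py <<'E'
def down(p0,q0,qs,cmd):
    print("; ".join(" ".join("%.3f"%v for v in (p0+handle(q)-handle(q0)-cmd)/.3)+" 0 0 0" for q in qs), " endcmd",(p0+handle(qs[-1])-handle(q0)).round(4).tolist())
E
python3 -c "
from h import *
show(); p,R,s=cur(); print(np.array(s['force'])@EX)
down(p,1.8,[1.76,1.70,1.64,1.57,1.5],p)"
```

```text
t: 22.45
tool_pos: [0.6798, -0.2004, 0.2712]
orientation: [2.223, 1.125, 0.414]
force: [1.0, 2.9, -8.9]
opening: 0.0132
t 22.45 tcp [ 0.6798 -0.2004  0.2712] z [ 0.519 -0.376 -0.768] y [ 0.618 -0.456  0.641] F [ 1.   2.9 -8.9] op 0.0132 q [-0.23 -0.16  1.84 -0.34  0.84  0.56]
-0.9201066749605455
-0.022 0.016 0.002 0 0 0; -0.055 0.040 0.004 0 0 0; -0.088 0.065 0.003 0 0 0; -0.126 0.093 -0.001 0 0 0; -0.164 0.121 -0.009 0 0 0  endcmd [0.6305, -0.1641, 0.2686]
```

```bash
python3 -m handwheel '-0.022 0.016 -0.001 0 0 0; -0.055 0.04 0.001 0 0 0; -0.088 0.065 0 0 0 0; -0.126 0.093 -0.004 0 0 0; -0.164 0.121 -0.012 0 0 0'; python3 -m handwheel '0 0 0 0 0 0'; python3 -c "
from h import *
show(); p,R,s=cur(); print(np.array(s['force'])@EX)
p0=np.array([.6798,-.2004,.2703]); cmd=p0+handle(1.5)-handle(1.8); print(cmd)
down(p0,1.8,[1.42,1.34,1.26,1.18,1.1],cmd)"
```

```text
t: 22.95
tool_pos: [0.6319, -0.165, 0.2701]
orientation: [2.219, 1.123, 0.418]
force: [7.0, -1.6, -5.7]
opening: 0.0132
t: 23.05
tool_pos: [0.6314, -0.1646, 0.27]
orientation: [2.22, 1.124, 0.417]
force: [0.4, 1.2, -4.1]
opening: 0.0135
t 23.05 tcp [ 0.6314 -0.1646  0.27  ] z [ 0.522 -0.377 -0.765] y [ 0.615 -0.454  0.644] F [ 0.4  1.2 -4.1] op 0.0135 q [-0.17 -0.31  1.97 -0.38  0.87  0.62]
-0.3820516204986036
[ 0.63049159 -0.16412635  0.26767869]
-0.043 0.032 -0.013 0 0 0; -0.085 0.062 -0.029 0 0 0; -0.125 0.092 -0.050 0 0 0; -0.165 0.121 -0.075 0 0 0; -0.202 0.149 -0.104 0 0 0  endcmd [0.5699, -0.1195, 0.2365]
```

```bash
python3 -m handwheel '-0.043 0.032 -0.013 0 0 0; -0.085 0.062 -0.029 0 0 0; -0.125 0.092 -0.05 0 0 0; -0.165 0.121 -0.075 0 0 0; -0.202 0.149 -0.104 0 0 0'; python3 -m handwheel '0 0 0 0 0 0'; python3 -c "
from h import *
show(); p,R,s=cur(); print(np.array(s['force'])@EX, w2b(p))
p0=np.array([.6798,-.2004,.2703]); cmd=p0+handle(1.1)-handle(1.8); print(cmd)
down(p0,1.8,[1.02,.94,.86,.78,.7],cmd)"
```

```text
t: 23.55
tool_pos: [0.5735, -0.1214, 0.2434]
orientation: [2.214, 1.119, 0.423]
force: [0.9, -1.9, 5.8]
opening: 0.0134
t: 23.65
tool_pos: [0.5724, -0.1204, 0.2417]
orientation: [2.217, 1.121, 0.421]
force: [-5.4, 3.2, 6.5]
opening: 0.0136
t 23.65 tcp [ 0.5724 -0.1204  0.2417] z [ 0.526 -0.378 -0.762] y [ 0.612 -0.454  0.647] F [-5.4  3.2  6.5] op 0.0136 q [-0.08 -0.49  2.16 -0.44  0.9   0.73]
-6.213824455144248 [-0.10606129  0.004705    0.24171611]
[ 0.56987576 -0.11953441  0.23650011]
-0.035 0.026 -0.032 0 0 0; -0.069 0.051 -0.068 0 0 0; -0.100 0.073 -0.107 0 0 0; -0.128 0.094 -0.149 0 0 0; -0.154 0.113 -0.193 0 0 0  endcmd [0.5238, -0.0857, 0.1785]
```

```bash
python3 -m handwheel '-0.037 0.028 -0.028 0 0 0; -0.071 0.053 -0.064 0 0 0; -0.102 0.075 -0.104 0 0 0; -0.131 0.096 -0.146 0 0 0; -0.157 0.115 -0.191 0 0 0'; python3 -m handwheel '0 0 0 0 0 0'; python3 -c "
from h import *
show(); p,R,s=cur(); print(np.array(s['force'])@EX, w2b(p))
p0=np.array([.6798,-.2004,.2703]); cmd=p0+handle(.7)-handle(1.8); print(cmd)
down(p0,1.8,[.63,.56,.49,.42,.35],cmd)"
```

```text
t: 24.15
tool_pos: [0.5264, -0.0863, 0.185]
orientation: [2.216, 1.12, 0.423]
force: [-0.8, 0.9, 3.9]
opening: 0.013
t: 24.25
tool_pos: [0.5246, -0.0852, 0.1815]
orientation: [2.22, 1.123, 0.419]
force: [-2.6, 6.4, 0.3]
opening: 0.0132
t 24.25 tcp [ 0.5246 -0.0852  0.1815] z [ 0.524 -0.376 -0.765] y [ 0.615 -0.455  0.644] F [-2.6  6.4  0.3] op 0.0132 q [ 0.02 -0.6   2.34 -0.52  0.88  0.88]
-5.951101958305726 [-0.16538085  0.00477201  0.18153304]
[ 0.52382505 -0.08565728  0.1784786 ]
-0.020 0.015 -0.041 0 0 0; -0.037 0.028 -0.084 0 0 0; -0.053 0.039 -0.128 0 0 0; -0.065 0.048 -0.173 0 0 0; -0.075 0.055 -0.219 0 0 0  endcmd [0.5013, -0.0691, 0.1128]
```

```bash
python3 -m handwheel '-0.022 0.016 -0.041 0 0 0; -0.039 0.029 -0.084 0 0 0; -0.055 0.04 -0.128 0 0 0; -0.067 0.049 -0.173 0 0 0; -0.077 0.056 -0.219 0 0 0'; python3 -m handwheel '0 0 0 0 0 0'; python3 -c "
from h import *
show(); p,R,s=cur(); print(np.array(s['force'])@EX, w2b(p))
p0=np.array([.6798,-.2004,.2703]); cmd=p0+handle(.35)-handle(1.8); print(cmd)
down(p0,1.8,[.31,.27,.23,.19,.15],cmd)"
```

```text
t: 24.75
tool_pos: [0.5023, -0.0688, 0.1162]
orientation: [2.219, 1.122, 0.42]
force: [3.3, 0.2, 1.7]
opening: 0.0132
t: 24.85
tool_pos: [0.5017, -0.0685, 0.1144]
orientation: [2.22, 1.125, 0.419]
force: [8.3, 1.4, -5.6]
opening: 0.0133
t 24.85 tcp [ 0.5017 -0.0685  0.1144] z [ 0.523 -0.376 -0.765] y [ 0.615 -0.454  0.644] F [ 8.3  1.4 -5.6] op 0.0133 q [ 0.07 -0.58  2.45 -0.62  0.79  1.04]
5.90728266072345 [-0.19376013  0.00460805  0.11441489]
[ 0.50127427 -0.06906783  0.11281296]
-0.005 0.003 -0.027 0 0 0; -0.008 0.006 -0.054 0 0 0; -0.011 0.008 -0.081 0 0 0; -0.013 0.010 -0.108 0 0 0; -0.014 0.010 -0.135 0 0 0  endcmd [0.4971, -0.066, 0.0722]
```

```bash
python3 -m handwheel '-0.004 0.002 -0.027 0 0 0; -0.007 0.005 -0.054 0 0 0; -0.01 0.007 -0.081 0 0 0; -0.012 0.009 -0.108 0 0 0; -0.013 0.01 -0.135 0 0 0'; python3 -m handwheel '0 0 0 0 0 0'; python3 -c "
from h import *
show(); p,R,s=cur(); print(np.array(s['force'])@EX, w2b(p))
p0=np.array([.6798,-.2004,.2703]); cmd=p0+handle(.15)-handle(1.8); print(cmd)
down(p0,1.8,[.13,.11,.09,.07,.05],cmd)
down(p0,1.8,[.04,.03,.02,.01,.0],p0+handle(.05)-handle(1.8))
"
```

```text
t: 25.35
tool_pos: [0.498, -0.066, 0.0748]
orientation: [2.22, 1.123, 0.418]
force: [1.9, 2.5, 2.7]
opening: 0.0133
t: 25.45
tool_pos: [0.4977, -0.0659, 0.0739]
orientation: [2.22, 1.124, 0.417]
force: [9.9, 0.5, -3.7]
opening: 0.0136
t 25.45 tcp [ 0.4977 -0.0659  0.0739] z [ 0.522 -0.376 -0.765] y [ 0.616 -0.455  0.644] F [ 9.9  0.5 -3.7] op 0.0136 q [ 0.08 -0.5   2.48 -0.69  0.71  1.15]
7.6692039086221815 [-0.19843852  0.004339    0.07394908]
[ 0.49706549 -0.06597164  0.07221612]
-0.000 0.000 -0.014 0 0 0; -0.000 0.000 -0.027 0 0 0; 0.000 -0.000 -0.041 0 0 0; 0.001 -0.000 -0.055 0 0 0; 0.001 -0.001 -0.068 0 0 0  endcmd [0.4974, -0.0662, 0.0517]
0.000 -0.000 -0.007 0 0 0; 0.001 -0.001 -0.014 0 0 0; 0.001 -0.001 -0.020 0 0 0; 0.002 -0.001 -0.027 0 0 0; 0.003 -0.002 -0.034 0 0 0  endcmd [0.4982, -0.0668, 0.0415]
```

```bash
python3 -m handwheel '0.001 -0.001 -0.014 0 0 0; 0.001 -0.001 -0.027 0 0 0; 0.002 -0.001 -0.041 0 0 0; 0.002 -0.001 -0.055 0 0 0; 0.002 -0.002 -0.068 0 0 0'; python3 -c "
from h import *
show()"; python3 -m handwheel '0 0 -0.006 0 0 0; 0.001 0 -0.012 0 0 0; 0.001 -0.001 -0.018 0 0 0; 0.002 -0.001 -0.024 0 0 0'; python3 -c "
from h import *
show()"
```

```text
t: 25.95
tool_pos: [0.4983, -0.0665, 0.0539]
orientation: [2.221, 1.124, 0.417]
force: [2.8, 5.9, 1.3]
opening: 0.0133
t 25.95 tcp [ 0.4983 -0.0665  0.0539] z [ 0.522 -0.376 -0.765] y [ 0.615 -0.455  0.644] F [2.8 5.9 1.3] op 0.0133 q [ 0.08 -0.44  2.49 -0.74  0.66  1.21]
t: 26.35
tool_pos: [0.4987, -0.067, 0.0468]
orientation: [2.221, 1.124, 0.417]
force: [2.2, 4.2, 1.8]
opening: 0.0128
t 26.35 tcp [ 0.4987 -0.067   0.0468] z [ 0.522 -0.377 -0.765] y [ 0.615 -0.455  0.643] F [2.2 4.2 1.8] op 0.0128 q [ 0.08 -0.42  2.49 -0.76  0.65  1.24]
```

```bash
for i in 1; do python3 -m handwheel '0 0 -0.004 0 0 0; 0.001 0 -0.008 0 0 0; 0.001 -0.001 -0.012 0 0 0'; python3 -c "
from h import *
show()"; done; python3 -m handwheel '0 0 -0.004 0 0 0; 0.001 0 -0.008 0 0 0; 0.001 -0.001 -0.012 0 0 0'; python3 -c "
from h import *
show()"
```

```text
t: 26.65
tool_pos: [0.499, -0.0673, 0.0432]
orientation: [2.221, 1.124, 0.417]
force: [4.0, 5.4, 1.2]
opening: 0.013
t 26.65 tcp [ 0.499  -0.0673  0.0432] z [ 0.522 -0.377 -0.766] y [ 0.616 -0.455  0.643] F [4.  5.4 1.2] op 0.0130 q [ 0.08 -0.4   2.49 -0.77  0.64  1.25]
t: 26.95
tool_pos: [0.5001, -0.0679, 0.0412]
orientation: [2.219, 1.122, 0.417]
force: [-11.1, 7.1, 21.2]
opening: 0.0133
t 26.95 tcp [ 0.5001 -0.0679  0.0412] z [ 0.523 -0.378 -0.764] y [ 0.614 -0.455  0.645] F [-11.1   7.1  21.2] op 0.0133 q [ 0.08 -0.39  2.49 -0.79  0.63  1.26]
```

```bash
python3 -m handwheel '0 0 0 0 0 0'; python3 -c "
from h import *
show()"; python3 -m handwheel '0 0 0.004 0 0 0;0 0 0.004 0 0 0;0 0 0.004 0 0 0;0 0 0.004 0 0 0' 0.3; python3 -c "
from h import *
show()
im,d=robot.read_camera('side'); cv2.imwrite('pics/s15.png',cv2.resize(im[70:290,180:430][:,:,::-1],None,fx=3,fy=2.7))"
```

```text
t: 27.05
tool_pos: [0.5001, -0.0679, 0.0411]
orientation: [2.219, 1.122, 0.417]
force: [-5.0, 4.4, 14.1]
opening: 0.0135
t 27.05 tcp [ 0.5001 -0.0679  0.0411] z [ 0.523 -0.378 -0.764] y [ 0.614 -0.455  0.645] F [-5.   4.4 14.1] op 0.0135 q [ 0.08 -0.39  2.49 -0.79  0.63  1.26]
t: 27.45
tool_pos: [0.4979, -0.0681, 0.0397]
orientation: [2.222, 1.124, 0.413]
force: [-0.3, 0.2, -0.1]
opening: 0.0325
t 27.45 tcp [ 0.4979 -0.0681  0.0397] z [ 0.519 -0.378 -0.767] y [ 0.617 -0.455  0.642] F [-0.3  0.2 -0.1] op 0.0325 q [ 0.08 -0.39  2.49 -0.78  0.63  1.26]
```

View pics/s15.png

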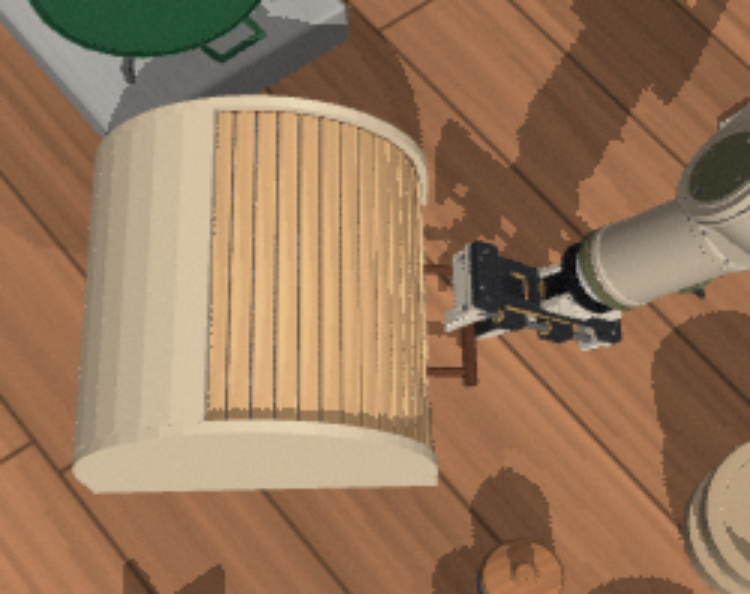

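```bash
python3 -m handwheel '-0.017 0.013 0.026 0 0 0;-0.035 0.025 0.051 0 0 0;-0.035 0.025 0.051 0 0 0'; python3 -c "
from h import *
show(); p,R,s=cur(); h=np.array([.4979,-.0681,.0397]); d=p-h; print('jaw',d@R[:,1],'along',d@R[:,2])"
```

```text
t: 27.8
tool_pos: [0.4916, -0.0591, 0.057]
orientation: [2.222, 1.123, 0.413]
force: [0.1, 0.8, 0.7]
opening: 0.0325
t 27.80 tcp [ 0.4916 -0.0591  0.057 ] z [ 0.519 -0.378 -0.766] y [ 0.616 -0.456  0.642] F [0.1 0.8 0.7] op 0.0325 q [ 0.11 -0.46  2.5  -0.74  0.7   1.22]
jaw 0.003184041703372732 along -0.019905473337091882
```

```bash
python3 -m handwheel '-0.02 0.012 0.02 0 0 0;-0.04 0.025 0.045 0 0 0;-0.04 0.025 0.045 0 0 0'; python3 -c "
from h import *
show(); p,R,s=cur(); h=np.array([.4979,-.0681,.0397]); d=p-h; print('jaw',d@R[:,1],'along',d@R[:,2])"
```

```text
t: 28.1
tool_pos: [0.4848, -0.0498, 0.0712]
orientation: [2.225, 1.122, 0.406]
force: [-0.6, 0.3, 0.1]
opening: 0.0322
t 28.10 tcp [ 0.4848 -0.0498  0.0712] z [ 0.514 -0.38  -0.769] y [ 0.618 -0.457  0.64 ] F [-0.6  0.3  0.1] op 0.0322 q [ 0.14 -0.51  2.5  -0.71  0.76  1.21]
jaw 0.003683078091014732 along -0.037859460335617504
```

Clear of the bar. Retreat further, then look.

```bash
python3 -m handwheel '-0.06 0.06 0.09 0 0 0;-0.08 0.1 0.18 0 0 0;-0.08 0.2 0.3 0 0 0;-0.08 0.35 0.45 0 0 0;-0.08 0.5 0.6 0 0 0'; python3 -m handwheel '0 0.1 0.05 0 0 0;0 0.2 0.1 0 0 0'; python3 -c "
from h import *
show(); p,R,s=cur()
for c in ('side','top'):
  im,d=robot.read_camera(c); cv2.imwrite('pics/%s16.png'%c,im[:,:,::-1]); W=cloud(c,d);b=(W-BIN)@np.stack([EX,EY,EZ],1)
  r=np.hypot(b[...,0],b[...,2]-.075);k=(r>.19)&(r<.225)&(b[...,0]<-.1)&(np.abs(b[...,1])<.085)&(b[...,2]>.02)&(b[...,2]<.2)
  a=np.arctan2(b[...,2]-.075,-b[...,0])[k];print(c,k.sum(),np.median(r[k]),'q',np.median(a)+.122,np.percentile(b[k][:,2],[5,95]))
  if c=='side': cv2.imwrite('pics/s16c.png',cv2.resize(im[70:290,180:430][:,:,::-1],None,fx=3,fy=2.7))
"
```

```text
t: 28.6
tool_pos: [0.4602, 0.0813, 0.2323]
orientation: [2.225, 1.12, 0.405]
force: [1.8, -0.5, 0.1]
opening: 0.0328
t: 28.8
tool_pos: [0.4608, 0.1422, 0.2623]
orientation: [2.225, 1.122, 0.407]
force: [0.7, -0.2, 0.2]
opening: 0.0323
t 28.80 tcp [0.4608 0.1422 0.2623] z [ 0.515 -0.38  -0.769] y [ 0.618 -0.457  0.64 ] F [ 0.7 -0.2  0.2] op 0.0323 q [ 0.69 -0.45  2.09 -0.69  1.36  1.42]
side 239 0.20452348918311905 q 0.03050471676840598 [0.05103851 0.06043796]
top 225 0.20330287617091625 q 0.027270660694609053 [0.04952961 0.06177823]
```

View pics/s16c.png

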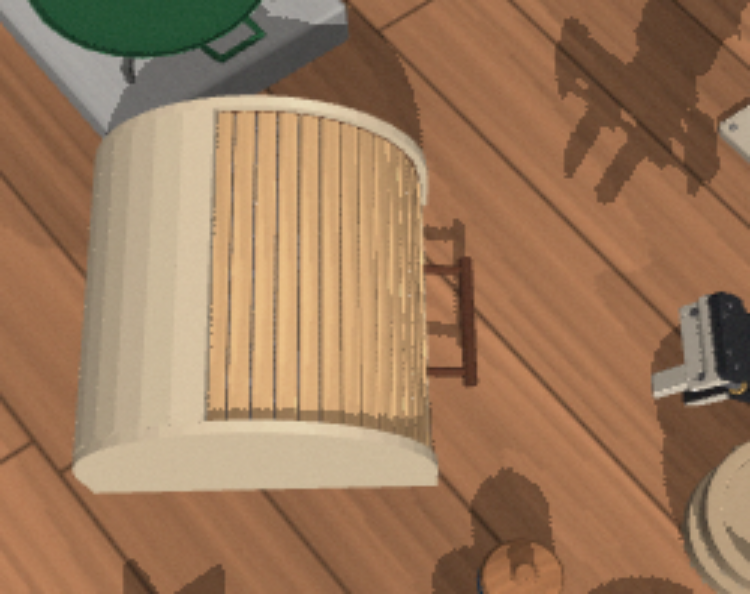

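View pics/top16.png

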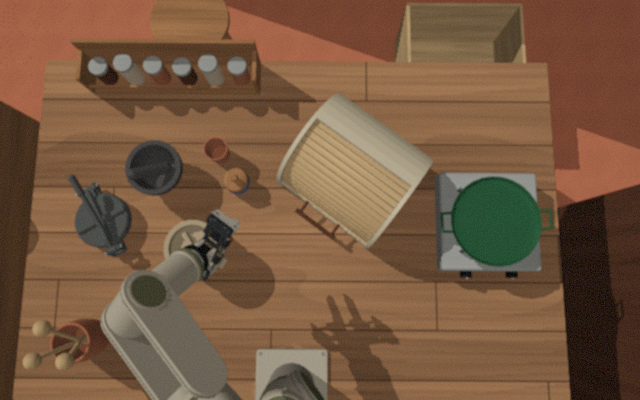

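```bash
python3 -c "
from h import *
R=Rhandle(50); bar=b2w(-.2055,.004,.050); t=bar-.007*R[:,2]; print(t)
rows([(t+[0,0,.12],R),(t+[0,0,.03],R)])"
```

```text
[ 0.48821259 -0.05933734  0.05536231]
0.089 -0.677 -0.292 -0.005 -0.002 -0.001   |rot deg 0.3 dist mm 223
0.089 -0.677 -0.592 -0.005 -0.002 -0.001   |rot deg 0.3 dist mm 271
```

```bash
python3 -m handwheel '0.02 -0.15 0 0 0 0;0.04 -0.3 -0.05 0 0 0;0.07 -0.47 -0.12 0 0 0;0.089 -0.62 -0.2 0 0 0;0.089 -0.677 -0.29 0 0 0' 1 10; python3 -m handwheel '0 0 0 0 0 0;0 0 0 0 0 0'; python3 -c "
from h import *
show();R=Rhandle(50); bar=b2w(-.2055,.004,.050); t=bar-.007*R[:,2]
rows([(t+[0,0,.05],R),(t+[0,0,.02],R)])"
```

```text
t: 29.4
tool_pos: [0.4873, -0.0662, 0.1739]
orientation: [2.224, 1.117, 0.405]
force: [0.7, 0.0, -0.4]
opening: 0.0006
t: 29.6
tool_pos: [0.4862, -0.064, 0.1728]
orientation: [2.227, 1.12, 0.401]
force: [-0.2, 0.2, 0.4]
opening: 0.0005
t 29.60 tcp [ 0.4862 -0.064   0.1728] z [ 0.511 -0.382 -0.77 ] y [ 0.618 -0.459  0.638] F [-0.2  0.2  0.4] op 0.0005 q [ 0.1  -0.71  2.41 -0.55  0.97  0.95]
0.007 0.015 -0.225 -0.002 -0.008 0.007   |rot deg 0.5 dist mm 68
0.007 0.015 -0.325 -0.002 -0.008 0.007   |rot deg 0.5 dist mm 98
```

```bash
python3 -m handwheel '0.007 0.015 -0.1 0 0 0;0.007 0.015 -0.2 0 0 0;0.007 0.015 -0.28 0 0 0;0.007 0.015 -0.325 0 0 0;0.007 0.015 -0.325 0 0 0'; python3 -c "
from h import *
show();R=Rhandle(50); bar=b2w(-.2055,.004,.050); t=bar-.007*R[:,2]
rows([(t+[0,0,.005],R),(t,R)])"
```

```text
t: 30.1
tool_pos: [0.4888, -0.057, 0.0753]
orientation: [2.225, 1.126, 0.402]
force: [0.1, 0.1, 0.4]
opening: 0.0006
t 30.10 tcp [ 0.4888 -0.057   0.0753] z [ 0.512 -0.38  -0.77 ] y [ 0.621 -0.455  0.638] F [0.1 0.1 0.4] op 0.0006 q [ 0.12 -0.51  2.49 -0.69  0.75  1.17]
-0.002 -0.008 -0.050 -0.002 -0.009 0.001   |rot deg 0.4 dist mm 15
-0.002 -0.008 -0.066 -0.002 -0.009 0.001   |rot deg 0.4 dist mm 20
```

```bash
python3 -m handwheel '0 -0.006 -0.02 0 0 0;0 -0.008 -0.04 0 0 0;0 -0.008 -0.05 0 0 0;0 -0.008 -0.055 0 0 0'; python3 -c "
from h import *
show()"; python3 -m handwheel '0 0 -0.005 0 0 0;0 0 -0.01 0 0 0'; python3 -c "
from h import *
show()";python3 -m handwheel '0 0 -0.004 0 0 0;0 0 -0.008 0 0 0'; python3 -c "
from h import *
show()"
```

```text
t: 30.5
tool_pos: [0.4895, -0.0606, 0.0602]
orientation: [2.225, 1.122, 0.405]
force: [-0.7, 0.2, 0.5]
opening: 0.0004
t 30.50 tcp [ 0.4895 -0.0606  0.0602] z [ 0.514 -0.381 -0.769] y [ 0.618 -0.457  0.64 ] F [-0.7  0.2  0.5] op 0.0004 q [ 0.11 -0.48  2.5  -0.73  0.71  1.21]
t: 30.7
tool_pos: [0.4895, -0.0606, 0.0573]
orientation: [2.225, 1.122, 0.405]
force: [0.1, 0.2, 0.4]
opening: 0.0007
t 30.70 tcp [ 0.4895 -0.0606  0.0573] z [ 0.514 -0.381 -0.769] y [ 0.618 -0.457  0.64 ] F [0.1 0.2 0.4] op 0.0007 q [ 0.11 -0.47  2.5  -0.73  0.7   1.22]
t: 30.9
tool_pos: [0.4894, -0.0606, 0.0548]
orientation: [2.225, 1.122, 0.405]
force: [-1.8, -0.4, 6.4]
opening: 0.0004
t 30.90 tcp [ 0.4894 -0.0606  0.0548] z [ 0.514 -0.381 -0.769] y [ 0.618 -0.457  0.639] F [-1.8 -0.4  6.4] op 0.0004 q [ 0.11 -0.46  2.5  -0.74  0.7   1.22]
```

```bash
python3 -m handwheel '0 0 -0.003 0 0 0;0 0 -0.006 0 0 0;0 0 -0.006 0 0 0'; python3 -c "
from h import *
show()"
```

```text
t: 31.2
tool_pos: [0.4898, -0.0607, 0.0544]
orientation: [2.224, 1.12, 0.405]
force: [-25.5, 9.0, 27.4]
opening: 0.0005
t 31.20 tcp [ 0.4898 -0.0607  0.0544] z [ 0.514 -0.382 -0.768] y [ 0.617 -0.457  0.64 ] F [-25.5   9.   27.4] op 0.0005 q [ 0.11 -0.46  2.5  -0.74  0.7   1.23]
```

```bash
python3 -m handwheel '0 0 0.01 0 0 0;0 0 0.03 0 0 0;0 0 0.1 0 0 0;0 0.02 0.2 0 0 0;0 0.05 0.35 0 0 0'; python3 -m handwheel '0 0.15 0.1 0 0 0;0 0.3 0.2 0 0 0;0 0.45 0.3 0 0 0;0 0.45 0.3 0 0 0;0 0.45 0.3 0 0 0'; python3 -c "
from h import *
show()
for c in ('side','top'):
  im,d=robot.read_camera(c); cv2.imwrite('pics/%s17.png'%c,im[:,:,::-1]); W=cloud(c,d);b=(W-BIN)@np.stack([EX,EY,EZ],1)
  r=np.hypot(b[...,0],b[...,2]-.075);k=(r>.19)&(r<.225)&(b[...,0]<-.1)&(np.abs(b[...,1])<.085)&(b[...,2]>.02)&(b[...,2]<.2)
  a=np.arctan2(b[...,2]-.075,-b[...,0])[k];print(c,k.sum(),np.median(r[k]),'q',np.median(a)+.122)
  k=(W[...,2]>.13)&(W[...,2]<.15)&(np.hypot(W[...,0]-.411,W[...,1]-.288)<.12); print('stack2',np.nanmedian(W[k],0) if k.sum()>50 else k.sum())
"
```

```text
t: 31.7
tool_pos: [0.4872, -0.0459, 0.156]
orientation: [2.228, 1.124, 0.398]
force: [1.2, -0.9, 0.5]
opening: 0.0005
t: 32.2
tool_pos: [0.4899, 0.0914, 0.2492]
orientation: [2.224, 1.125, 0.408]
force: [0.7, -0.1, -1.1]
opening: 0.0005
t 32.20 tcp [0.4899 0.0914 0.2492] z [ 0.516 -0.378 -0.769] y [ 0.619 -0.456  0.64 ] F [ 0.7 -0.1 -1.1] op 0.0005 q [ 0.53 -0.49  2.14 -0.67  1.26  1.3 ]
side 243 0.2045338661228744 q 0.030012252546665827
stack2 [0.410134   0.29258226 0.14051688]
top 225 0.2033015508427669 q 0.028464298274628916
stack2 [0.45399856 0.31459839 0.1398233 ]
```

View pics/side17.png

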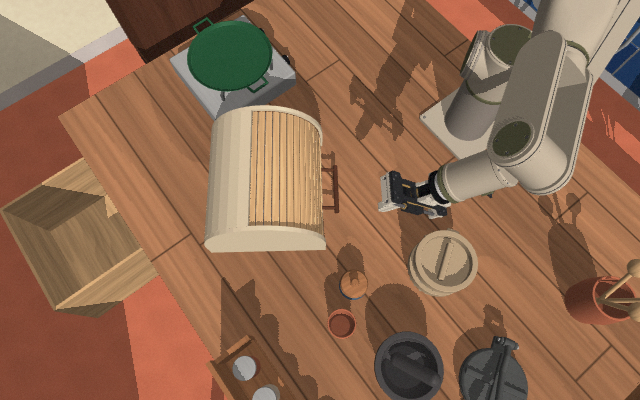

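```bash
python3 -m handwheel '0 0 0 0 0 0;0 0 0 0 0 0;0 0 0 0 0 0'; python3 -c "
from h import *
show(); print(robot.close_job())"
```

```text
t: 32.6
tool_pos: [0.489, 0.0882, 0.247]
orientation: [2.226, 1.12, 0.402]
force: [-0.7, -0.0, 0.6]
opening: 0.0005
t 32.60 tcp [0.489  0.0882 0.247 ] z [ 0.512 -0.382 -0.769] y [ 0.618 -0.458  0.639] F [-0.7 -0.   0.6] op 0.0005 q [ 0.53 -0.49  2.14 -0.67  1.26  1.3 ]
the job is handed in; nothing more can be done
None
```

The top tortilla warmer is in the bread bin, upright beside the jar, and the cover is fully shut. I handed the job in at 32.6 s of the 72 s allowed.

**What I did**
- I rolled the cover up by its handle to the upper stop. The camera put the handle at about 1.80 rad.
- I lifted the warmer by its grip bar and carried it level, with 0.2° of tilt measured on the way. I took it in over the sill and set it on the floor with about 8 N of contact.
- I rolled the cover down slowly to its lower stop and moved the arm clear.

**Last checks**
- **Warmer:** before closing, its centre was at bin x ≈ -33 mm, y ≈ +41 mm and its rim 86 mm up, as expected, with under 0.4° of tilt. It had about 19 mm to spare behind the cover and about 35 mm to the jar.
- **Cover:** the camera read 0.03 rad rather than 0. I put this down to seeing only the top of the handle bar. To be sure, I pressed the bar with closed fingers: it met a hard stop at over 25 N, moved about 0.4 mm, and the reading did not change. I therefore take it as fully shut.
- **Other things:** the two remaining warmers are still stacked, with the top one at 140 mm. In the last picture, everything else outside the bin looks undisturbed. The jar was in place before closing and can't be seen now.

Forces on the handle reached about 31 N while gripping and about 39 N in the final press, well below the 120 N wrist limit.

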